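Dry-fit two turned table lamps

ROBOT

A 6-joint arm with a two-finger parallel gripper is mounted at the origin on the work surface. World frame = base frame: x ahead of the robot, y to its left, z up, the work surface at z = 0. Lengths are in m, angles in rad, forces in N, time in s.
With the tool pointing down it reaches from about 0.3 to 0.775 m from the base axis. Payload 14.6 kg.
Tool frame: the origin (TCP) lies at the very end of the fingers, on their centre line; the grasp point (between the pads) lies 19 mm behind it (ctrl.hold_point_z is the distance from the TCP to the grasp point, in m); x points along the fingers, y is the direction in which the jaws open and shut, and the axes are right-handed (so a half turn about x gives the same grasp; the last joint's range is limited). The gripper opens to 94 mm and grips with 3 to 60 N. Pads are 16 mm wide; open, the fingers measure 119 mm over their backs; the gripper's body (75 mm by 177 mm) begins 78 mm behind the grasp point.
Start: joints at [-1.369, 0.3, 1.521, -0, 1.321, -0.067], TCP at [0.146, -0.53, 0.205] pointing down, gripper open.
Joint ranges: [-3.03, 3.03], [-0.79, 2.21], [0.23, 2.52], [-1.04, 4.18], [0, 3.07], [-2.55, 2.55]. Speed limits (rad/s): [2.22, 2.22, 2.57, 3.14, 3.14, 3.14].

INTERFACE

Orientations are given as [roll, pitch, yaw] about the fixed x, y, z axes, in that order (R = Rz(yaw) Ry(pitch) Rx(roll)).
In Python, from station import get_obs, camera, ticket, ctrl gives the robot as it stands.
- The arm moves only by the tool step_arm, never from a script. Its argument "motion" is a list that holds one entry, the list of rows, each a list of 6 numbers: the shift along the tool's x, y, z in m, then the turn, a rotation vector about the tool's x, y, z in degrees. A call has 1 to 12 rows; each row shifts and turns the commanded pose from where the row before left it, along the tool's axes as they then stand; what a row does not reach is not made up. A row lasts 1/8 s, in which the tool goes at most 62.5 mm and 10.7 degrees, less where a joint would pass 70% of its speed; a pose out of reach is approached as far as the arm can. A call is refused whole if a number of a shift passes 0.0625 or a number of a turn 10.7, either way. A call with a gripper value outside its range is refused whole. "fingers" is the finger opening in m, from 0 to 0.094, set as the call begins (left out, the last holds). The fingers move at their own pace and stop on an object; "squeeze" is the grip in N (left out, the last holds). Time passes only in rows, so rows that do not move let the fingers close. It gives the time, the measured TCP pose, the force and the opening at its end, in the units of the state.
- get_obs(): the state, without advancing time (a new reading comes with each control period).
- camera(name): name is "scene" or "top"; returns a dict with "pixels" (480x640x3 uint8, red, green, blue), "fx", "fy", "cx", "cy" (pixels), "extrinsics" (4x4, takes a point from world to camera coordinates). Camera axes: x right, y up, looking along -z (the intrinsics and any distortion apply to the point x, -y, -z); pixel columns grow to the right and rows downward; lengths in m; the calibration is good to about 2 mm. A picture is of the moment at which its call begins. There is no depth.
- ticket.hand_in(): hands the job in, once; it reports no verdict.
The state is a dict: "time_s": time; "qpos": joint angles; "joint_vel": joint speeds; "tau": joint torques, N m; "ee_pos": TCP position; "eef_rot": TCP orientation; "force": force on the tool from outside, world axes, zero at the start; "moment": the same for the moment, N m; "grip_width": finger opening in m.
Only numpy, scipy, OpenCV 4.12 (cv2) and the standard library are available. Lean on these libraries where they do the work, as an engineer would, in place of code of your own. Each camera call takes 0.05 s, during which the arm holds its last target.

TASK

Put the two lamps together dry, before they are glued. On the round foot, from the bottom up, go the flat disc, the tall column and the large bulb holder; on the square foot go the short column and the small bulb holder. Each part must sit fully home over the tenon below it and stand upright, and the glue bottle, the wax tin and the tape roll must stay where they are.

Things in the scene. Friction and masses are not known exactly. Their poses are not given: they have to be found in the camera images.
- round_foot_seat (a point): Round lamp foot of pale turned wood, loose on the bench, about 0.9 kg: 116 mm in diameter at the bottom, stepping in to a flat seat 72 mm in diameter, 30 mm above the bench. The point is at the centre of that flat seat (the tenon's shoulder), z up. On top: central tapered tenon, 8 mm high, 20 mm wide at its shoulder, 15 mm at its tip. 
- square_foot_seat (a point): Square lamp foot of the same wood, loose on the bench, about 0.8 kg: a 100 x 100 x 20 mm slab with a round boss 60 mm in diameter, whose flat top is 28 mm above the bench. The point is at the centre of the boss's flat top (the tenon's shoulder), z up. On top: central tapered tenon, 8 mm high, 20 mm wide at its shoulder, 15 mm at its tip. 
- disc_mid (a point): Flat thick turned wooden disc: 64 mm in diameter, 24 mm high without its tenon. The point is on its axis, half-way up those 24 mm. Below: central blind socket, 25 mm wide, 10 mm deep. On top: central tapered tenon, 8 mm high, 20 mm wide at its shoulder, 15 mm at its tip. Starts upright. Round; z is its axis, up.
- tall_column_mid (a point): Tall slender turned wooden column: 70 mm high without its tenon, 48 mm in diameter at its foot, straight and 38 mm thick from 22 to 52 mm above its underside, then a neck and a 41 mm top. The point: on its axis, half-way up the 70 mm. Below: central blind socket, 25 mm wide, 10 mm deep. On top: central tapered tenon, 8 mm high, 20 mm wide at its shoulder, 15 mm at its tip. Starts upright. Round; z is its axis, up.
- short_column_mid (a point): Short barrel-shaped turned wooden column: 46 mm high without its tenon, 45 mm in diameter at its foot, belly straight and 54 mm thick from 14 to 34 mm above its underside, 40 mm at the top. The point: on its axis, half-way up the 46 mm. Below: central blind socket, 25 mm wide, 10 mm deep. On top: central tapered tenon, 8 mm high, 20 mm wide at its shoulder, 15 mm at its tip. Starts upright. Round; z is its axis, up.
- large_holder_mid (a point): Large black plastic bulb holder: a cylinder 44 mm in diameter (40 mm at its foot) and 54 mm high, with an open mouth on top, 35 mm wide and brass-lined. The point is on its axis, half-way up. No tenon. Below: central blind socket, 25 mm wide, 10 mm deep. Starts upright. Round; z is its axis, up.
- small_holder_mid (a point): Small slim black plastic bulb holder: a cylinder 31 mm in diameter (36 mm flange at its foot) and 44 mm high, with an open brass-lined mouth 23 mm wide on top. The point is on its axis, half-way up. No tenon. Below: central blind socket, 25 mm wide, 10 mm deep. Starts upright. Round; z is its axis, up.
- glue_bottle: Bystander: white glue bottle with a brown band and a pointed red nozzle, 54 mm in diameter, 162 mm tall, standing among the parts. Origin at the centre of its underside, z up.
- wax_tin: Bystander: flat round steel tin with a green disc on its lid, 69 mm in diameter, 29 mm high, lying among the parts. Origin at the centre of its underside, z up.
- tape_roll: Bystander: roll of cream masking tape lying flat among the parts, 84 mm in diameter, 60 mm hole, 24 mm high. Origin at the centre of its underside, z up. (Also lying among the parts, and not listed: a cork sanding block 27 mm high and a small spring clamp 18 mm high.)
There are look-alikes about, which are no part of the job. What is shaped like the part that bears square_foot_seat but blue is not meant.

How it is judged:
By the outcome, as a careful person would: the job done as asked, in the order asked, and still so for the second after the job is handed in, with the robot touching nothing.
It also fails if it takes over 144 s, if anything falls off the work surface, if the arm or the gripper's body presses on something with over 40 N, if the wrist force passes 120 N, or if a joint passes its speed limit or range.

## Working session

There is one attempt and no reset: what is moved stays moved. The work goes in short steps, Python scripts to look and compute and a tool call to move; the robot and the scene stay as the last step left them, time stands still between calls to the robot, and variables do not carry over. Pictures are saved under pics/ and viewed, and the job is handed in when it is done.

Besides the shell and the picture viewer there is one more tool, called after ">>>" by a JSON object that holds its "api" and its "payload". step_arm: Moves the arm, as the interface text tells. Its arguments: {"type":"object","properties":{"motion":{"type":"array","items":{"type":"array","items":{"type":"array","items":{"type":"number"}}}},"fingers":{"type":"number"},"squeeze":{"type":"number"}},"required":["motion"]}

```bash
mkdir -p pics; ls; python3 - <<'E'
from station import get_obs, camera, ticket, ctrl
import cv2,numpy as np
print(get_obs(), ctrl.hold_point_z)
for n in("scene","top"):
    c=camera(n); cv2.imwrite(f"pics/{n}0.png",c["pixels"][:,:,::-1])
    print({k:v for k,v in c.items() if k!="pixels"})
E
```

```text
pics
{'time_s': 0.0, 'qpos': array([-1.36857393e+00,  3.00473389e-01,  1.52161450e+00,  3.61919929e-07,
        1.32072485e+00, -6.65760594e-02]), 'joint_vel': array([ 9.68040612e-05, -5.37466256e-04,  1.28494234e-03, -1.62913976e-03,
       -1.43199282e-03,  2.24442466e-04]), 'tau': array([-3.67568151e-03, -5.31814563e+01, -3.52741063e+01,  7.06866989e-02,
        2.43681466e-02, -1.27103090e-04]), 'ee_pos': array([ 0.14601808, -0.52996833,  0.20487095]), 'eef_rot': array([-1.6376597 ,  1.56957624,  1.77273132]), 'force': array([-0.32506671, -0.60614689,  0.32845266]), 'moment': array([-0.01332748, -0.00831157, -0.03992679]), 'grip_width': 0.09386006446893881} 0.0188
{'fx': 479.2950533658307, 'fy': 479.2950533658307, 'cx': 320.7979408703039, 'cy': 240.47290707297566, 'extrinsics': array([[-0.6541436 ,  0.75626966, -0.01234297,  0.28846225],
       [-0.46233586, -0.38688075,  0.79785264,  0.18146207],
       [ 0.59861649,  0.52761679,  0.60272615, -1.5616114 ],
       [ 0.        ,  0.        ,  0.        ,  1.        ]])}
{'fx': 579.5994968248585, 'fy': 579.5994968248585, 'cx': 320.90599748629563, 'cy': 240.43956145026536, 'extrinsics': array([[-0.00800052, -0.99970109, -0.02310253,  0.02867617],
       [ 0.99578991, -0.01007471,  0.09110954, -0.4711008 ],
       [-0.09131506, -0.02227634,  0.99557286, -1.53551613],
       [ 0.        ,  0.        ,  0.        ,  1.        ]])}
```

View pics/scene0.png

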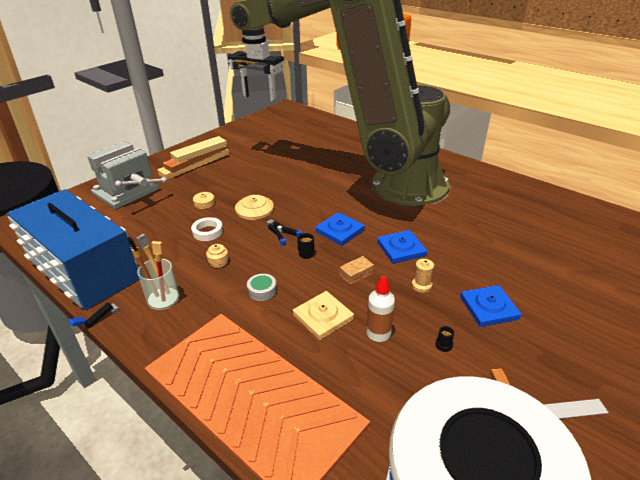

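View pics/top0.png

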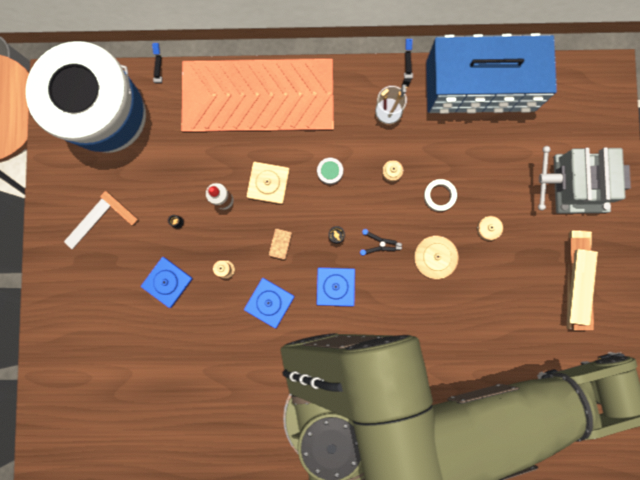

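The top view shows these candidates:

- **Wooden parts:** disc (490,228), short column (393,170), tall column (223,269) and round foot (437,257).
- **Square feet:** the wooden one is at (267,183). The three blue ones at (165,282), (268,303) and (336,287) are look-alikes.
- **Holders:** (336,235) and (176,221). One should be large and one small.

I'll enlarge these to confirm.

```bash
cat > h.py <<'E'
import numpy as np,cv2
from station import get_obs,camera,ctrl
def proj(c,P):
    P=np.atleast_2d(P); E=c["extrinsics"]; q=P@E[:3,:3].T+E[:3,3]
    return np.c_[c["cx"]+c["fx"]*q[:,0]/-q[:,2], c["cy"]-c["fy"]*q[:,1]/-q[:,2]]
def ray(c,u,v):
    E=c["extrinsics"];R=E[:3,:3];o=-R.T@E[:3,3]
    d=R.T@np.array([(u-c["cx"])/c["fx"],-(v-c["cy"])/c["fy"],-1.]);return o,d
def onz(c,u,v,z):
    o,d=ray(c,u,v);return o+d*(z-o[2])/d[2]
def tri(c1,p1,c2,p2):
    A=np.zeros((3,3));b=np.zeros(3)
    L=[]
    for c,p in((c1,p1),(c2,p2)):
        o,d=ray(c,*p);d=d/np.linalg.norm(d);M=np.eye(3)-np.outer(d,d);A+=M;b+=M@o;L.append((o,M))
    x=np.linalg.solve(A,b);return x,[np.linalg.norm(M@(x-o)) for o,M in L]
def crop(c,u,v,w,k):
    x0,y0=int(u-w),int(v-w);im=c["pixels"][y0:y0+2*w,x0:x0+2*w,::-1]
    return cv2.resize(im,None,fx=k,fy=k,interpolation=cv2.INTER_CUBIC)
E
python3 - <<'E'
from h import *
t=camera("top");s=camera("scene")
a=[crop(t,u,v,22,4.5) for u,v in((490,228),(393,170),(223,269),(336,235))]
a2=[crop(t,u,v,22,4.5) for u,v in((176,221),(267,183),(437,257),(217,190))]
b=[crop(s,u,v,22,4.5) for u,v in((203,200),(217,256),(424,273),(306,245))]
b2=[crop(s,u,v,22,4.5) for u,v in((445,338),(322,313),(254,207),(380,310))]
g=lambda L:[cv2.copyMakeBorder(x,0,2,0,2,cv2.BORDER_CONSTANT) for x in L]
cv2.imwrite("pics/tc.png",np.vstack([np.hstack(g(x)) for x in(a,a2)]))
cv2.imwrite("pics/sc.png",np.vstack([np.hstack(g(x)) for x in(b,b2)]))
E
```

```text
(no output)
```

View pics/tc.png

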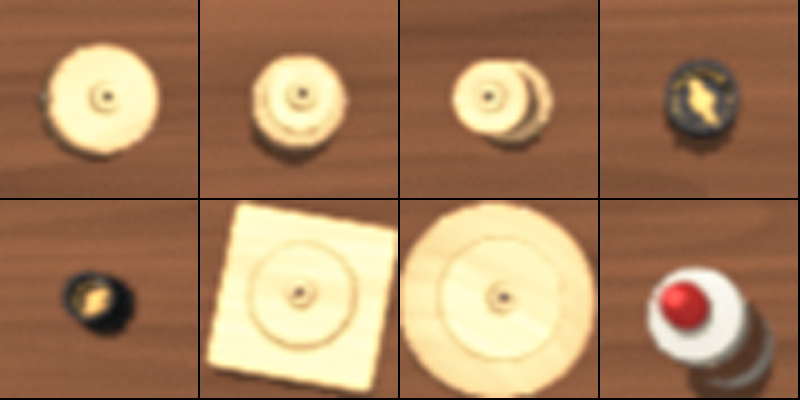

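View pics/sc.png

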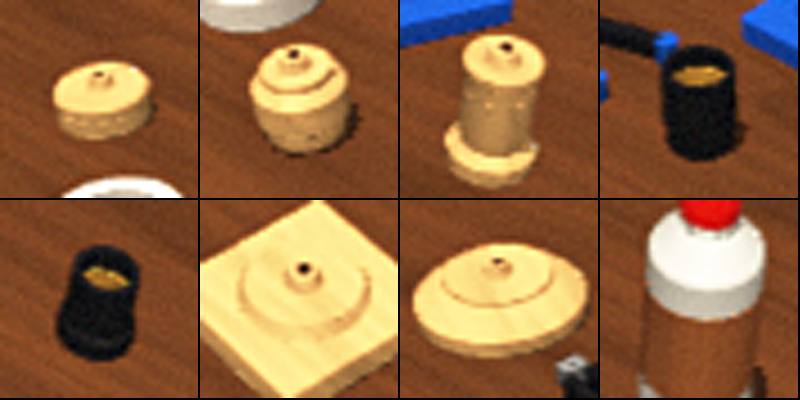

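```bash
python3 - <<'E'
from h import *
t=camera("top");s=camera("scene")
def dot(c,u,v,r=4):
    g=cv2.resize(c["pixels"],None,fx=1,fy=1).max(2).astype(float)
    u0,v0=int(round(u)),int(round(v))
    w=g[v0-r:v0+r+1,u0-r:u0+r+1]; wt=np.clip(np.percentile(w,60)-30-w,0,None)
    Y,X=np.mgrid[v0-r:v0+r+1,u0-r:u0+r+1]
    return (X*wt).sum()/wt.sum(),(Y*wt).sum()/wt.sum(),int(w.min())
k=44/2/4.5/ (22/22)
def cp(list0,base): return base
items={"disc":((491,227),(202.5,195.5),.032),"short":((393.5,168.5),(215.5,246),.054),"tall":((220.5,268),(425.5,261.5),.078),
"square":((267,182),(323,306.5),.036),"round":((437.3,256.8),(254,199),.038)}
for n,(a,b,z) in items.items():
    da=dot(t,*a);db=dot(s,*b,3)
    X,e=tri(t,da[:2],s,db[:2])
    print(n,np.round(da,1),np.round(db,1),"onz top",np.round(onz(t,*da[:2],z)*1e3,1),"scene",np.round(onz(s,*db[:2],z)*1e3,1),"tri",np.round(X*1e3,1),"err",np.round(np.array(e)*1e3,1))
# black holders
def sil(c,u,v,r):
    p=c["pixels"].astype(int);x0,y0=u-r,v-r
    q=p[y0:y0+2*r,x0:x0+2*r]; m=((q[...,0]-q[...,2]<14)&(q.max(2)<90)).astype(np.uint8)
    m=cv2.morphologyEx(m,cv2.MORPH_CLOSE,np.ones((5,5)))
    n,l,st,ce=cv2.connectedComponentsWithStats(m); i=1+np.argmax(st[1:,4])
    cs,_=cv2.findContours((l==i).astype(np.uint8),cv2.RETR_EXTERNAL,cv2.CHAIN_APPROX_NONE)
    h=cv2.fillPoly(np.zeros_like(m),[cv2.convexHull(cs[0])],1); Y,X=np.nonzero(h)
    return X.mean()+x0,Y.mean()+y0,st[i]
for n,a,b,z in(("large",(336,235),(306,245),.027),("small",(176,221),(445,338),.022)):
    A=sil(t,*a,14);B=sil(s,*b,16)
    X,e=tri(t,A[:2],s,B[:2])
    print(n,A,B,np.round(onz(t,*A[:2],z)*1e3,1),np.round(onz(s,*B[:2],z)*1e3,1),np.round(X*1e3,1),np.round(np.array(e)*1e3,1))
for n,u,v,z in(("glue tip",213,191,.162),("tin",330,170,.029),("tape",440.5,195,.012),("cork",280,244,.027),("clamp",400,246,.01),("clamp",363,233,.01),("clampb",363,253,.01),("b1",165,282,.028),("b2",268,303,.028),("b3",336,287,.028),("cup",390,105,.05),("sq edge",541,180,0.05)):
    print(n,np.round(onz(t,u,v,z)*1e3))
E
```

```text
disc [491.4 227.  153. ] [203.  194.3 151. ] onz top [ 501.8 -429.3   32. ] scene [ 498.8 -426.8   32. ] tri [ 500.3 -427.8   32.6] err [1.9 1.9]
short [393.4 168.4 149. ] [215.6 244.2  89. ] onz top [ 658.5 -170.2   54. ] scene [ 651.9 -173.8   54. ] tri [ 656.5 -168.8   59.3] err [1.2 1.2]
tall [220.2 267.9 136. ] [425.8 260.8  41. ] onz top [397.4 284.4  78. ] scene [391.7 285.8  78. ] tri [396.2 285.7  80.7] err [2.1 2.1]
square [266.6 181.1 155. ] [323. 306.  35.] onz top [632.  169.2  36. ] scene [629.5 170.1  36. ] tri [631.  169.9  37.1] err [1.1 1.1]
round [437.6 256.2 148. ] [253.7 198.4 115. ] onz top [ 424.8 -283.9   38. ] scene [ 421.4 -282.1   38. ] tri [ 423.5 -282.4   39.1] err [1.8 1.8]
large (np.float64(336.0542168674699), np.float64(234.96987951807228), array([ 8,  6, 13, 16, 89], dtype=int32)) (np.float64(302.76771653543307), np.float64(242.3996062992126), array([  0,   0,  24,  29, 374], dtype=int32)) [485.2 -16.4  27. ] [476.9 -32.   27. ] [486.1 -18.7  38.6] [3.1 3.1]
small (np.float64(178.24324324324323), np.float64(222.44594594594594), array([11, 10, 10, 11, 52], dtype=int32)) (np.float64(444.7907608695652), np.float64(339.1222826086956), array([  7,   4,  18,  28, 316], dtype=int32)) [524.2 410.7  22. ] [527.8 421.1  22. ] [523.5 415.8  14.4] [3.5 3.5]
glue tip [584. 287. 162.]
tin [662.  -2.  29.]
tape [ 593. -301.   12.]
cork [462. 134.  27.]
clamp [ 455. -189.   10.]
clamp [491. -89.  10.]
clampb [437. -89.  10.]
b1 [363. 442.  28.]
b2 [305. 166.  28.]
b3 [346. -15.  28.]
cup [ 832. -165.   50.]
sq edge [ 623. -559.   50.]
```

```bash
cat >> h.py <<'E'
from scipy.spatial.transform import Rotation as Ro
def pose():
    o=get_obs();r=o["eef_rot"];return o,Ro.from_euler("xyz",r).as_matrix()
def to(x,y,z):
    o,R=pose();d=R.T@(np.array([x,y,z])-o["ee_pos"])
    print("t",round(o["time_s"],2),"tcp",np.round(o["ee_pos"]*1e3,1),"need tool mm",np.round(d*1e3,1))
E
python3 - <<'E'
from h import *
o,R=pose();print(np.round(R,3))
t=camera("top");s=camera("scene")
print("large",onz(t,336.2,234.5,.03),onz(s,305.5,237.2,.054),tri(t,(336.2-.1,234),s,(305.5,237.2)))
print("small",onz(t,175.3,221.4,.022),onz(s,444.5,338.5,.022))
for u,v,z in((217,194,.11),(213.2,191.3,.13)):print("glue",onz(t,u,v,z))
def m(c,u,v,r):
    q=c["pixels"][v-r:v+r,u-r:u+r].astype(int);print(q.max(2)[::1])
# silhouette via difference from wood: low red
for n,c,u,v,r,z in(("L",t,336,235,12,.027),("S",t,176,221,12,.022),("L",s,306,245,17,.027),("S",s,445,338,17,.022)):
    q=c["pixels"][v-r:v+r,u-r:u+r].astype(int);M=(q[...,0]-q[...,2]<25)|(q[...,0]>150)
    for row in M: print("".join(".#"[int(x)] for x in row))
    Y,X=np.nonzero(M);print(n,X.mean()+u-r,Y.mean()+v-r,onz(c,X.mean()+u-r,Y.mean()+v-r,z))
E
```

```text
[[-0.     0.266 -0.964]
 [ 0.    -0.964 -0.266]
 [-1.    -0.    -0.   ]]
large [ 0.48612537 -0.01680249  0.03      ] [ 0.48137765 -0.01692153  0.054     ] (array([ 0.48412098, -0.01568396,  0.056219  ]), [np.float64(0.0010025642346163251), np.float64(0.0010025642346162809)])
small [0.52714374 0.41875923 0.022     ] [0.52671332 0.41974205 0.022     ]
glue [0.58549849 0.28791373 0.11      ]
glue [0.58901949 0.29354997 0.13      ]
........................
........................
........................
........................
.........########.......
........###.....##......
.......#..........#.....
......#...#..#....#.....
.........#######..##....
..........##########...#
..#..#..#.#####.##.#..##
.....#..#.########.....#
........#.########......
........#.#####.##.#....
........##.####.####....
.....##.###.####.###....
......######.###.###....
......#######.##.##.....
.......###########......
........#########.......
..........#####.........
........................
........................
........................
L 336.78145695364236 235.66225165562915 [ 0.48328597 -0.01833933  0.
[... 2514 characters left out ...]
........###############.........
.........################.........
.........################.........
.........###############..........
........################..........
........#################.........
........#################.........
........#################.........
........#################.........
........#################.........
.........###############..........
..........##############..........
...........############...........
.............#########............
...............####...............
..................................
..................................
..................................
S 444.748502994012 339.17664670658684 [0.52803112 0.42106667 0.022     ]
```

```bash
python3 - <<'E'
from h import *
to(.500,-.428,.1)
E
```

```text
t 0.4 tcp [ 146.1 -530.2  205.3] need tool mm [ 105.3   -4.5 -368.4]
```

>>> {"api": "step_arm", "payload": {"motion": [[[0,0,-0.04,0,0,0],[0.01,0,-0.05,0,0,0],[0.015,0,-0.05,0,0,0],[0.015,0,-0.05,0,0,0],[0.015,-0.0015,-0.05,0,0,0],[0.015,-0.001,-0.05,0,0,0],[0.015,-0.001,-0.04,0,0,0],[0.01,-0.001,-0.025,0,0,0],[0.01,0,-0.013,0,0,0],[0,0,0,0,0,0],[0,0,0,0,0,0]]], "fingers": 0.094, "squeeze": 20}}

```text
time_s: 1.78
ee_pos: [0.4989, -0.4289, 0.101]
eef_rot: [1.874, 1.57, -1.0]
force: [-0.2, 0.7, 0.7]
grip_width: 0.094
```

```bash
python3 - <<'E'
from h import *
to(.500,-.428,.006)
t=camera("top");s=camera("scene")
cv2.imwrite("pics/a1.png",np.hstack([crop(t,490,228,45,4),crop(s,203,190,45,4)]))
E
```

```text
t 1.77 tcp [ 498.9 -428.9  101. ] need tool mm [95.  -0.6 -1.3]
```

View pics/a1.png

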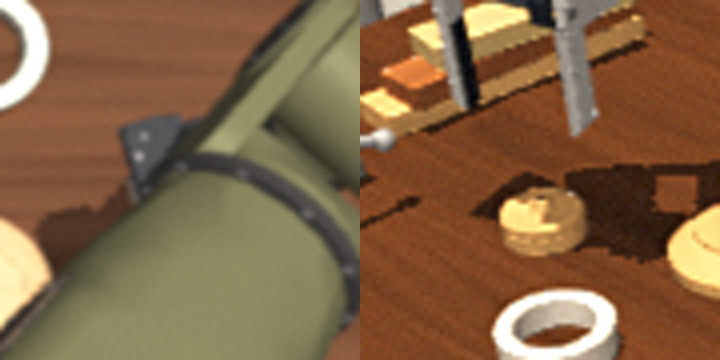

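The scene crop shows the open fingers above the disc. The arm hides the disc in the top view. Descending now.

>>> {"api": "step_arm", "payload": {"motion": [[[0.02,0,-0.001,0,0,0],[0.03,0,0,0,0,0],[0.025,0,0,0,0,0],[0.015,0,0,0,0,0],[0.005,0,0,0,0,0],[0,0,0,0,0,0],[0,0,0,0,0,0]]]}}

```text
time_s: 2.75
ee_pos: [0.501, -0.4282, 0.0064]
eef_rot: [2.113, 1.569, -0.76]
force: [0.0, 0.0, 0.4]
grip_width: 0.0942
```

>>> {"api": "step_arm", "payload": {"motion": [[[0,0,0,0,0,0],[0,0,0,0,0,0],[0,0,0,0,0,0],[0,0,0,0,0,0],[0,0,0,0,0,0],[0,0,0,0,0,0]]], "fingers": 0.05}}

```text
time_s: 3.5
ee_pos: [0.5006, -0.4279, 0.0055]
eef_rot: [1.993, 1.571, -0.88]
force: [-0.4, 0.4, 1.7]
grip_width: 0.0631
```

```bash
python3 - <<'E'
from h import *
to(.500,-.428,.006)
s=camera("scene")
cv2.imwrite("pics/a2.png",crop(s,203,190,40,7))
E
```

```text
t 3.5 tcp [ 500.6 -427.9    5.5] need tool mm [-0.5 -0.1  0.6]
```

View pics/a2.png

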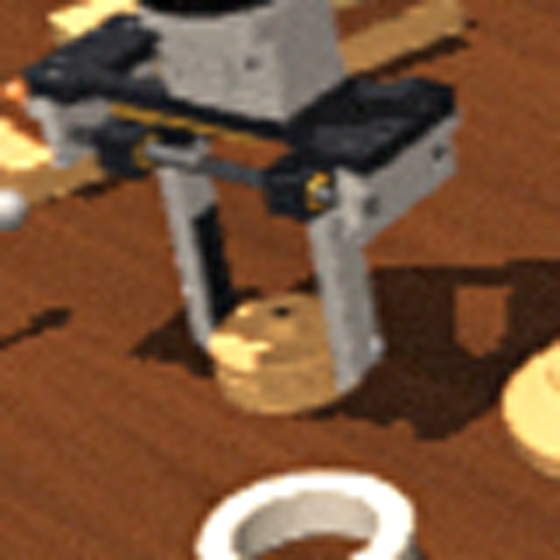

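Grip width is 63 mm against the 64 mm disc, and it did not shift. Lifting and carrying it to the round foot at about (423.3, -282.8).

>>> {"api": "step_arm", "payload": {"motion": [[[-0.01,0,0,0,0,0],[-0.025,0,0,0,0,0],[-0.03,0,0,0,0,0],[-0.02,0,0,0,0,0],[0,-0.03,0,0,0,0],[0,-0.04,0.005,0,0,0],[0,-0.04,0.01,0,0,0],[0,-0.03,0.01,0,0,0],[0,-0.02,0.01,0,0,0],[0,0,0,0,0,0],[0,0,0,0,0,0]]]}}

```text
time_s: 4.92
ee_pos: [0.4249, -0.2836, 0.0908]
eef_rot: [2.168, 1.57, -0.705]
force: [0.4, 0.5, -0.8]
grip_width: 0.0635
```

```bash
python3 - <<'E'
from h import *
to(.4233,-.2828,.045)
s=camera("scene")
cv2.imwrite("pics/a3.png",crop(s,254,190,45,7))
E
```

```text
t 4.92 tcp [ 424.9 -283.6   90.8] need tool mm [45.8 -1.2  1.4]
```

View pics/a3.png

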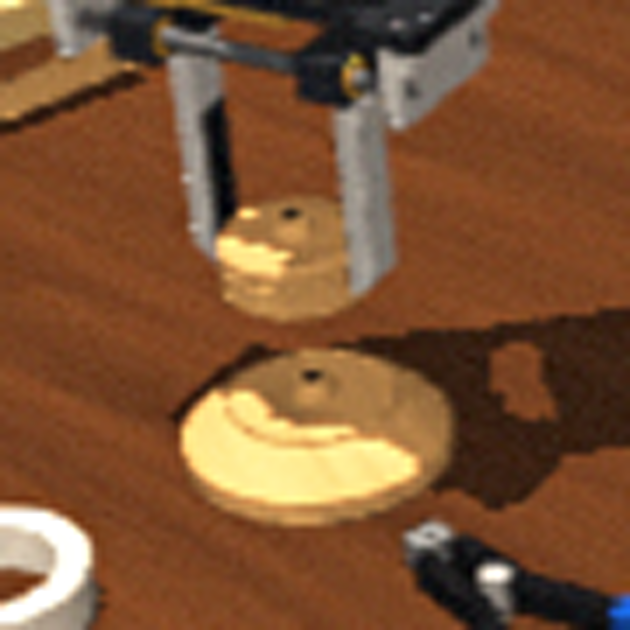

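```bash
python3 - <<'E'
from h import *
s=camera("scene")
print(onz(s,209+291/7-.5,145+213/7-.5,.0908+.0265),onz(s,209+311/7-.5,145+377/7-.5,.038))
to(.4233,-.2828,.045)
E
```

```text
[ 0.42263945 -0.28480958  0.1173    ] [ 0.42279696 -0.28386369  0.038     ]
t 5.03 tcp [ 424.8 -283.5   90.4] need tool mm [45.4 -1.1  1.3]
```

>>> {"api": "step_arm", "payload": {"motion": [[[0.015,-0.001,0.0005,0,0,0],[0.02,0,0,0,0,0],[0.01,0,0,0,0,0],[0.005,0,0,0,0,0],[0.003,0,0,0,0,0],[0.002,0,0,0,0,0],[0,0,0,0,0,0],[0,0,0,0,0,0]]]}}

```text
time_s: 6.02
ee_pos: [0.4237, -0.2822, 0.0357]
eef_rot: [2.203, 1.57, -0.669]
force: [-0.3, 1.7, -1.5]
grip_width: 0.0632
```

```bash
python3 - <<'E'
from h import *
to(.4233,-.2828,.0355); print(get_obs()["force"])
s=camera("scene")
cv2.imwrite("pics/a4.png",crop(s,254,190,40,7))
E
```

```text
t 6.03 tcp [ 423.7 -282.2   35.7] need tool mm [0.2 0.5 0.6]
[-0.32414504  1.67518203 -1.50436114]
```

View pics/a4.png

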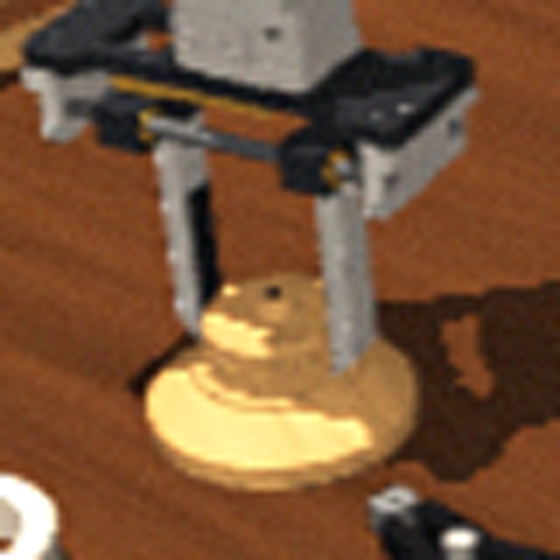

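The disc is at seat height with almost no force. One more millimetre down, then release and retreat.

>>> {"api": "step_arm", "payload": {"motion": [[[0.001,0,0,0,0,0],[0,0,0,0,0,0],[0,0,0,0,0,0]]]}}

```text
time_s: 6.45
ee_pos: [0.4238, -0.2822, 0.0354]
eef_rot: [2.304, 1.57, -0.568]
force: [-3.7, 2.9, 11.9]
grip_width: 0.0632
```

>>> {"api": "step_arm", "payload": {"motion": [[[0,0,0,0,0,0],[0,0,0,0,0,0],[0,0,0,0,0,0],[0,0,0,0,0,0],[-0.02,0,0,0,0,0],[-0.04,0,0,0,0,0],[-0.05,0,0,0,0,0],[-0.03,0,0,0,0,0],[0,0,0,0,0,0]]], "fingers": 0.088}}

```text
time_s: 7.58
ee_pos: [0.4243, -0.2826, 0.1764]
eef_rot: [2.214, 1.567, -0.659]
force: [-0.5, -1.0, -0.5]
grip_width: 0.0877
```

```bash
python3 - <<'E'
from h import *
s=camera("scene")
cv2.imwrite("pics/a5.png",crop(s,254,190,40,7))
to(.396,.285,.17); print(get_obs()["qpos"])
E
```

```text
t 7.62 tcp [ 423.7 -282.2  174.7] need tool mm [   4.2 -554.2 -123.9]
[-6.59492142e-01  2.36661068e-01  1.67531777e+00  1.91560981e-05
  1.22846829e+00  6.42528614e-01]
```

View pics/a5.png

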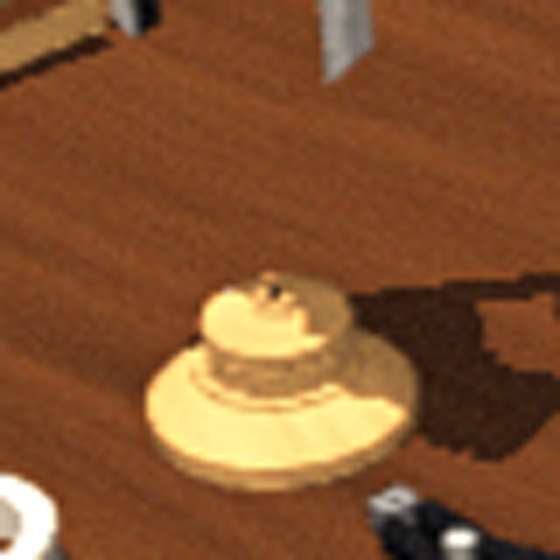

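The disc is seated flush on the round foot, with its tenon dot at crop (274,290). Next is the tall column.

>>> {"api": "step_arm", "payload": {"motion": [[[0,-0.03,-0.005,0,0,0],[0,-0.045,-0.01,0,0,0],[0,-0.05,-0.011,0,0,0],[0,-0.05,-0.011,0,0,0],[0,-0.05,-0.011,0,0,0],[0,-0.05,-0.011,0,0,0],[0,-0.05,-0.011,0,0,0],[0,-0.05,-0.011,0,0,0],[0,-0.05,-0.011,0,0,0],[0,-0.05,-0.011,0,0,0],[0,-0.045,-0.01,0,0,0],[0,-0.03,-0.007,0,0,0]]], "fingers": 0.094}}

```text
time_s: 9.12
ee_pos: [0.3923, 0.2816, 0.1727]
eef_rot: [0.261, 1.568, -2.611]
force: [1.7, -0.1, 0.2]
grip_width: 0.0938
```

>>> {"api": "step_arm", "payload": {"motion": [[[0,-0.003,0,0,0,0],[0,0,0,0,0,0],[0,0,0,0,0,0]]]}}

```text
time_s: 9.5
ee_pos: [0.3925, 0.282, 0.1742]
eef_rot: [0.442, 1.57, -2.432]
force: [-0.7, -0.0, 0.8]
grip_width: 0.0938
```

```bash
python3 - <<'E'
from h import *
to(.3945,.285,.018); print(get_obs()["qpos"])
t=camera("top");s=camera("scene")
cv2.imwrite("pics/a6.png",np.hstack([crop(t,223,269,40,5),crop(s,424,250,40,5)]))
E
```

```text
t 9.5 tcp [392.5 282.  174.2] need tool mm [156.2  -2.5  -2.8]
[ 5.47148771e-01  1.81464479e-01  1.74364341e+00 -9.61287455e-05
  1.21703335e+00  1.85019046e+00]
```

View pics/a6.png

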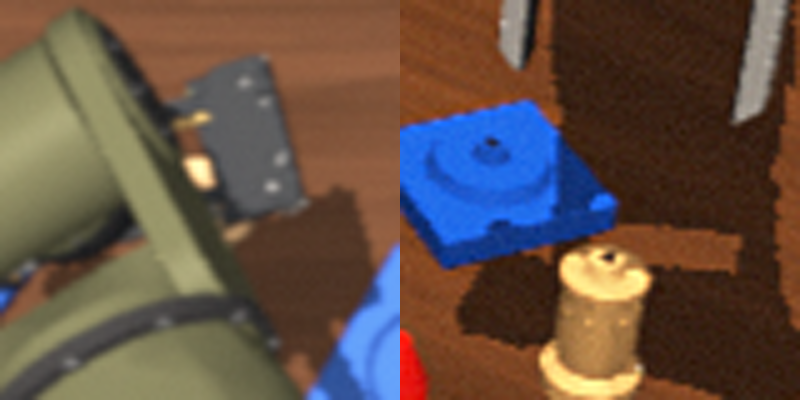

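>>> {"api": "step_arm", "payload": {"motion": [[[0.02,-0.0025,-0.003,0,0,0],[0.04,0,0,0,0,0],[0.04,0,0,0,0,0],[0.03,0,0,0,0,0],[0.02,0,0,0,0,0],[0.006,0,0,0,0,0],[0,0,0,0,0,0],[0,0,0,0,0,0]]]}}

```text
time_s: 10.6
ee_pos: [0.3952, 0.2863, 0.0193]
eef_rot: [-2.856, 1.569, 0.554]
force: [-0.3, -0.5, 0.7]
grip_width: 0.0941
```

>>> {"api": "step_arm", "payload": {"motion": [[[0,0,0,0,0,0],[0,0,0,0,0,0],[0,0,0,0,0,0],[0,0,0,0,0,0],[0,0,0,0,0,0],[0,0,0,0,0,0],[0,0,0,0,0,0]]], "fingers": 0.025}}

```text
time_s: 11.48
ee_pos: [0.3947, 0.2861, 0.0184]
eef_rot: [0.453, 1.571, -2.42]
force: [0.6, -0.6, 0.1]
grip_width: 0.04
```

```bash
python3 - <<'E'
from h import *
to(.3945,.285,.018)
t=camera("top");s=camera("scene")
cv2.imwrite("pics/a7.png",np.hstack([crop(t,223,269,40,5),crop(s,424,260,40,5)]))
E
```

```text
t 11.47 tcp [394.7 286.1  18.4] need tool mm [0.4 1.  0.5]
```

View pics/a7.png

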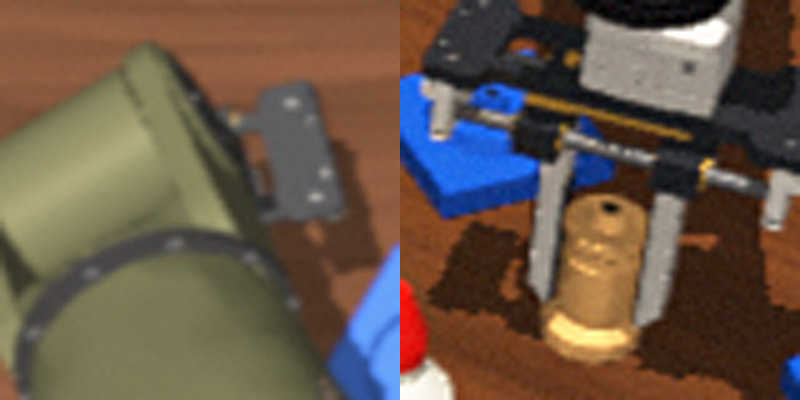

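>>> {"api": "step_arm", "payload": {"motion": [[[0,0,0,0,0,0],[0,0,0,0,0,0],[0,0,0,0,0,0]]], "squeeze": 25}}

```text
time_s: 11.95
ee_pos: [0.3947, 0.2861, 0.0184]
eef_rot: [-1.643, 1.571, 1.767]
force: [0.1, -1.0, 0.2]
grip_width: 0.0399
```

>>> {"api": "step_arm", "payload": {"motion": [[[-0.01,0,0,0,0,0],[-0.03,0,0,0,0,0],[-0.04,0,0,0,0,0],[-0.04,0,0,0,0,0],[-0.02,0,0,0,0,0],[-0.01,0,0,0,0,0],[0,0,0,0,0,0],[0,0,0,0,0,0]]]}}

```text
time_s: 12.95
ee_pos: [0.3944, 0.2859, 0.1676]
eef_rot: [0.25, 1.569, -2.623]
force: [-0.3, -0.4, -0.9]
grip_width: 0.0401
```

```bash
python3 - <<'E'
from h import *
to(.4235,-.2825,.16)
s=camera("scene")
cv2.imwrite("pics/a8.png",crop(s,424,200,50,6))
E
```

```text
t 12.95 tcp [394.4 285.9 167.6] need tool mm [  7.9 555.7 122.8]
```

View pics/a8.png

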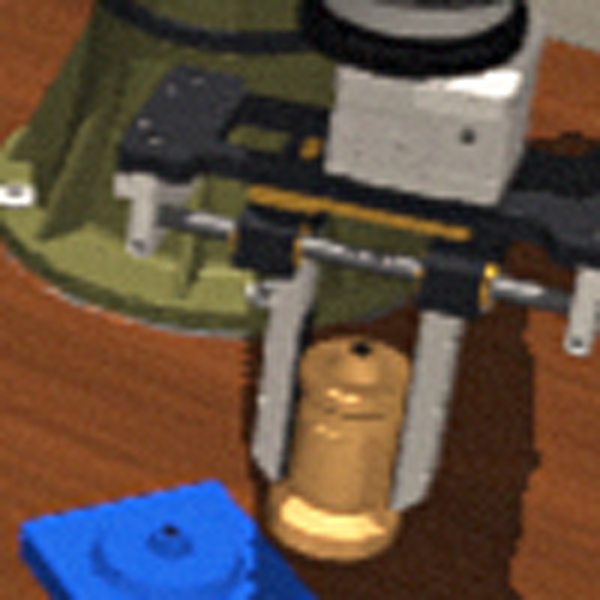

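The grip reads 40 mm and the column hangs upright. Carrying it back to the round lamp.

>>> {"api": "step_arm", "payload": {"motion": [[[0,0.03,0.005,0,0,0],[0,0.045,0.01,0,0,0],[0,0.05,0.011,0,0,0],[0,0.05,0.011,0,0,0],[0,0.05,0.011,0,0,0],[0,0.05,0.011,0,0,0],[0,0.05,0.011,0,0,0],[0,0.05,0.011,0,0,0],[0,0.05,0.011,0,0,0],[0,0.05,0.011,0,0,0],[0,0.045,0.01,0,0,0],[0,0.03,0.007,0,0,0]]]}}

```text
time_s: 14.5
ee_pos: [0.4246, -0.2778, 0.1675]
eef_rot: [-0.885, 1.569, 2.524]
force: [0.2, 0.8, -1.4]
grip_width: 0.04
```

>>> {"api": "step_arm", "payload": {"motion": [[[0.02,0.005,0.003,0,0,0],[0.02,0,0,0,0,0],[0.02,0,0,0,0,0],[0,0,0,0,0,0],[0,0,0,0,0,0]]]}}

```text
time_s: 15.12
ee_pos: [0.4237, -0.2817, 0.1089]
eef_rot: [2.318, 1.57, -0.555]
force: [-0.4, -0.3, -1.2]
grip_width: 0.0401
```

```bash
python3 - <<'E'
from h import *
to(.4237,-.2824,.0724)
s=camera("scene")
cv2.imwrite("pics/a9.png",crop(s,254,170,45,7))
E
```

```text
t 15.12 tcp [ 423.7 -281.7  108.9] need tool mm [36.5  0.6  0.2]
```

View pics/a9.png

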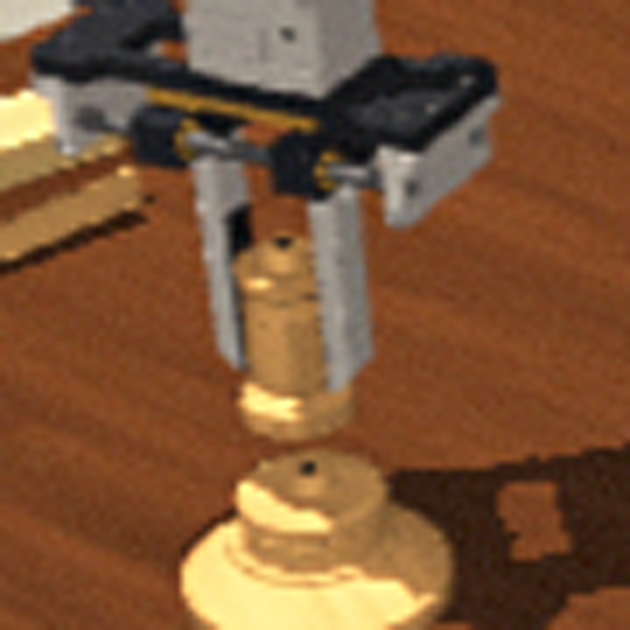

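```bash
python3 - <<'E'
from h import *
s=camera("scene")
a=onz(s,209+284/7-.5,125+241/7-.5,.1685);b=onz(s,209+307/7-.5,125+467/7-.5,.062);o,R=pose()
print(a,b,R.T@(b-a)*1e3)
E
```

```text
[ 0.4207857 -0.2833699  0.1685   ] [ 0.42138777 -0.28443901  0.062     ] [106.5011855    1.09696669  -0.22281579]
```

Aligned to about 1 mm. Shifting 0.8 mm along tool y, then inserting.

>>> {"api": "step_arm", "payload": {"motion": [[[0.012,0.0008,0,0,0,0],[0.01,0,0,0,0,0],[0.006,0,0,0,0,0],[0.005,0,0,0,0,0],[0.003,0,0,0,0,0],[0.001,0,0,0,0,0],[0,0,0,0,0,0],[0,0,0,0,0,0]]]}}

```text
time_s: 16.23
ee_pos: [0.4241, -0.2826, 0.0723]
eef_rot: [2.38, 1.57, -0.493]
force: [-1.1, 1.4, 6.6]
grip_width: 0.0398
```

```bash
python3 - <<'E'
from h import *
to(.4237,-.2824,.0724);print(get_obs()["force"])
s=camera("scene")
cv2.imwrite("pics/a10.png",crop(s,254,170,45,7))
E
```

```text
t 16.23 tcp [ 424.1 -282.6   72.3] need tool mm [-0.1 -0.3  0.3]
[-1.05821613  1.41241574  6.59043805]
```

View pics/a10.png

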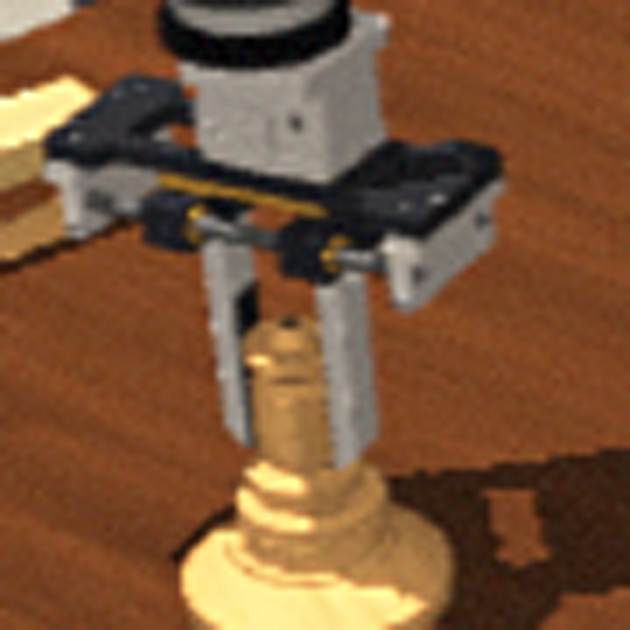

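The column is home: 6.6 N contact at z 72.3, against 72.4 expected. Releasing and rising.

>>> {"api": "step_arm", "payload": {"motion": [[[0,0,0,0,0,0],[0,0,0,0,0,0],[0,0,0,0,0,0],[0,0,0,0,0,0],[-0.02,0,0,0,0,0],[-0.04,0,0,0,0,0],[-0.045,0,0,0,0,0],[-0.02,0,0,0,0,0],[0,0,0,0,0,0],[0,0,0,0,0,0]]], "fingers": 0.07}}

```text
time_s: 17.52
ee_pos: [0.4234, -0.2822, 0.1952]
eef_rot: [-0.917, 1.569, 2.493]
force: [-0.5, -0.0, -0.8]
grip_width: 0.0699
```

```bash
python3 - <<'E'
from h import *
s=camera("scene")
cv2.imwrite("pics/a11.png",crop(s,254,170,45,7))
to(.4845,-.017,.12)
E
```

```text
t 17.57 tcp [ 423.3 -282.1  195.1] need tool mm [  75.3 -239.2 -129.5]
```

View pics/a11.png

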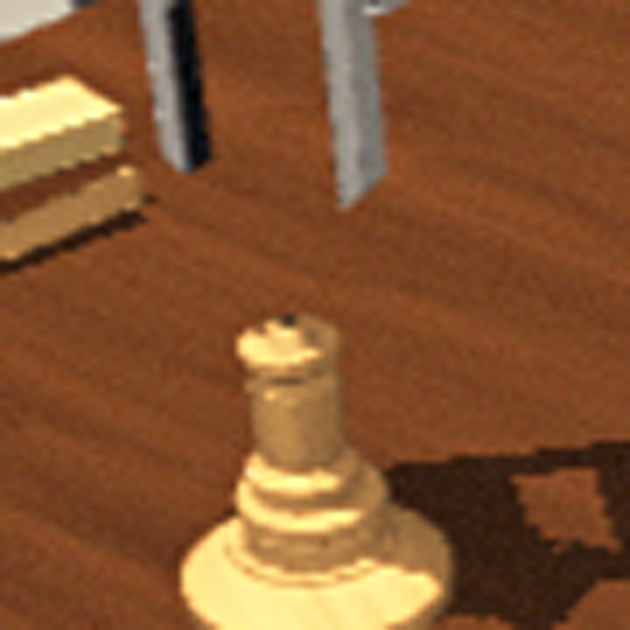

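The column stands upright on the disc, with its dot at crop (289,320). Moving to the large holder at (484.5,-17). That is the straight, wider one at scene (306,245); the flanged one at (445,338) is the small one.

>>> {"api": "step_arm", "payload": {"motion": [[[0,-0.03,-0.015,0,0,0],[0,-0.045,-0.025,0,0,0],[0,-0.045,-0.025,0,0,0],[0.01,-0.045,-0.025,0,0,0],[0.02,-0.04,-0.02,0,0,0],[0.02,-0.025,-0.015,0,0,0],[0.02,-0.009,-0.0045,0,0,0],[0.005,0,0,0,0,0],[0,0,0,0,0,0],[0,0,0,0,0,0]]]}}

```text
time_s: 18.82
ee_pos: [0.4853, -0.0182, 0.1221]
eef_rot: [2.715, 1.57, -0.159]
force: [0.3, -0.3, -0.7]
grip_width: 0.0701
```

```bash
python3 - <<'E'
from h import *
to(.4845,-.017,.008)
s=camera("scene")
cv2.imwrite("pics/a12.png",crop(s,306,230,45,7))
E
```

```text
t 18.82 tcp [485.3 -18.2 122.1] need tool mm [114.1  -1.4   0.6]
```

View pics/a12.png

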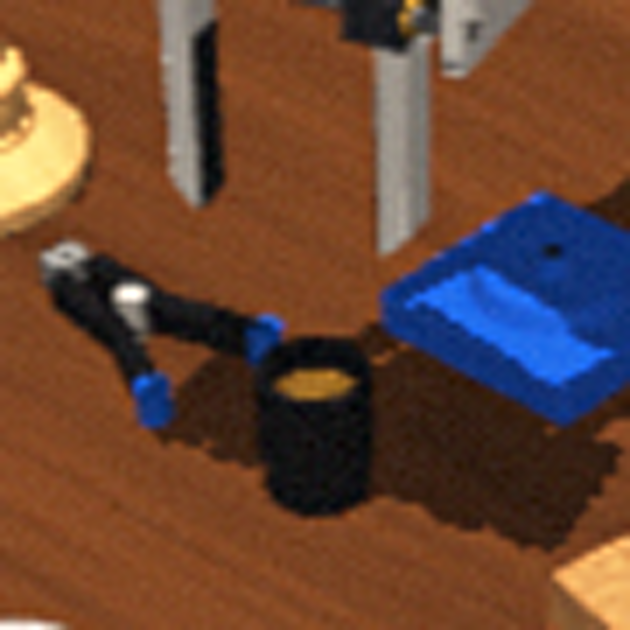

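```bash
python3 - <<'E'
from h import *
o,R=pose();s=camera("scene");im=crop(s,306,230,45,7)
c=np.array([.4845,-.017,.008])
for z in(.008,):
  for sg in(1,-1):
    P=[c+R[:,1]*sg*a+R[:,2]*b for a,b in((.035,-.011),(.035,.011),(.048,.011),(.048,-.011))]
    q=(proj(s,np.array(P))-[261-.5,185-.5])*7
    cv2.polylines(im,[q.astype(int).reshape(-1,1,2)],True,(0,255,0),1)
cv2.imwrite("pics/a13.png",im)
E
```

```text
(no output)
```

View pics/a13.png

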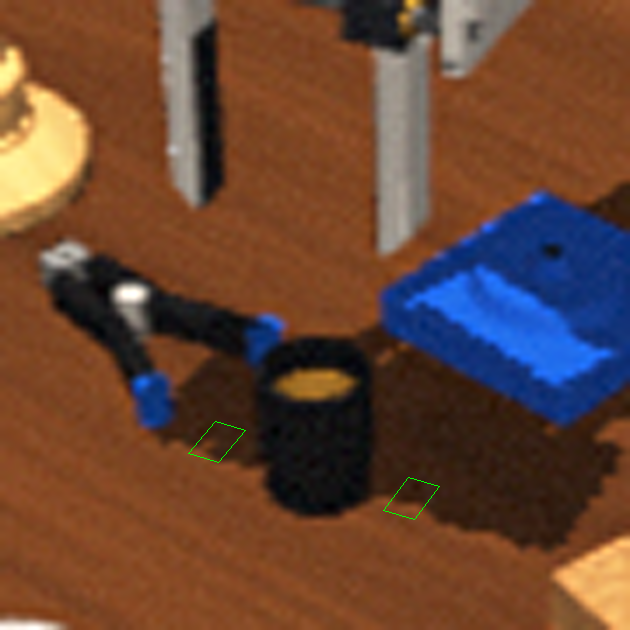

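The finger rectangles clear both clamp grips, at crop (155,400) and (265,335). Descending.

>>> {"api": "step_arm", "payload": {"motion": [[[0.02,-0.0015,0.0005,0,0,0],[0.035,0,0,0,0,0],[0.03,0,0,0,0,0],[0.02,0,0,0,0,0],[0.007,0,0,0,0,0],[0,0,0,0,0,0],[0,0,0,0,0,0]]]}}

```text
time_s: 19.8
ee_pos: [0.4848, -0.0164, 0.0104]
eef_rot: [2.772, 1.569, -0.101]
force: [1.1, 0.0, 0.5]
grip_width: 0.0701
```

>>> {"api": "step_arm", "payload": {"motion": [[[0,0,0,0,0,0],[0,0,0,0,0,0],[0,0,0,0,0,0],[0,0,0,0,0,0],[0,0,0,0,0,0],[0,0,0,0,0,0]]], "fingers": 0.03}}

```text
time_s: 20.55
ee_pos: [0.4843, -0.0163, 0.0096]
eef_rot: [2.843, 1.571, -0.029]
force: [-0.3, 0.1, 4.5]
grip_width: 0.0434
```

```bash
python3 - <<'E'
from h import *
to(.4845,-.017,.01)
s=camera("scene")
cv2.imwrite("pics/a14.png",crop(s,306,230,45,7))
E
```

```text
t 20.55 tcp [484.3 -16.3   9.6] need tool mm [-0.4  0.7  0. ]
```

View pics/a14.png

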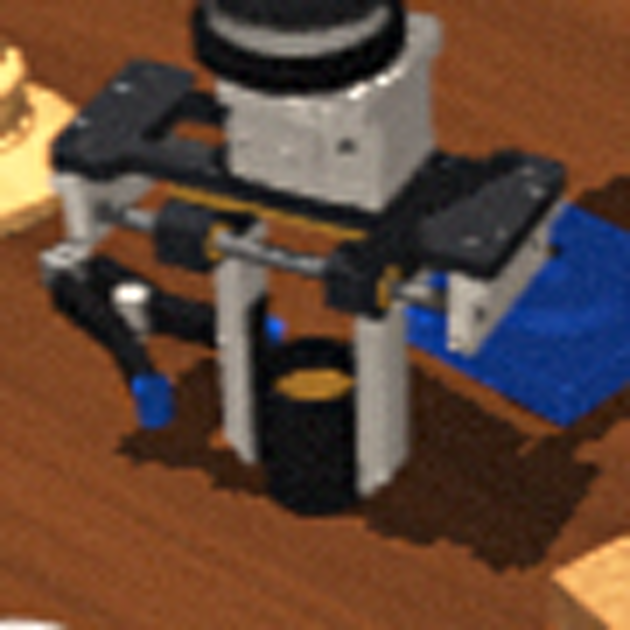

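>>> {"api": "step_arm", "payload": {"motion": [[[-0.01,0,0,0,0,0],[-0.03,0,0,0,0,0],[-0.05,0,0,0,0,0],[-0.05,0,0,0,0,0],[-0.03,0.02,0.01,0,0,0],[-0.012,0.04,0.02,0,0,0],[0,0.045,0.025,0,0,0],[0,0.045,0.025,0,0,0],[0,0.04,0.022,0,0,0],[0,0.03,0.016,0,0,0],[0,0.015,0.008,0,0,0],[0,0,0,0,0,0]]]}}

```text
time_s: 22.1
ee_pos: [0.425, -0.2764, 0.1915]
eef_rot: [-1.424, 1.57, 1.985]
force: [-0.9, 0.7, -0.6]
grip_width: 0.0435
```

>>> {"api": "step_arm", "payload": {"motion": [[[0,0,0,0,0,0],[0,0,0,0,0,0]]]}}

```text
time_s: 22.35
ee_pos: [0.4255, -0.2754, 0.1916]
eef_rot: [-2.855, 1.571, 0.557]
force: [-0.2, 0.3, -0.4]
grip_width: 0.0435
```

```bash
python3 - <<'E'
from h import *
to(.424,-.2825,.165)
s=camera("scene")
cv2.imwrite("pics/a15.png",crop(s,254,150,45,7))
E
```

```text
t 22.35 tcp [ 425.5 -275.4  191.6] need tool mm [26.6  6.5  3.3]
```

View pics/a15.png

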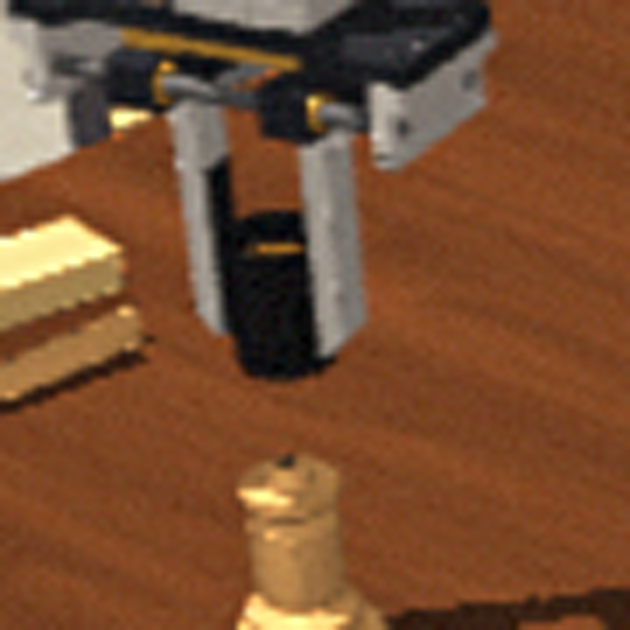

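```bash
python3 - <<'E'
from h import *
s=camera("scene");o,R=pose();p=o["ee_pos"]
print("col dot",onz(s,209+287/7-.5,105+461/7-.5,.132))
q=proj(s,p+[0,0,.0444]); print("rim centre pred in a15 px",(q-[209-.5,105-.5])*7)
q=proj(s,p-[0,0,.0096]); print("base pred",(q-[209-.5,105-.5])*7)
q=proj(s,np.array([.4843,-.0163,.054])); print("rim pred in a14",(q-[261-.5,185-.5])*7)
cv2.imwrite("pics/a16.png",crop(s,249,145,25,12))
E
```

```text
col dot [ 0.42243707 -0.28526106  0.132     ]
rim centre pred in a15 px [[270.80589709 235.64220153]]
base pred [[284.96147857 360.65538108]]
rim pred in a14 [[310.94543708 373.14139455]]
```

View pics/a16.png

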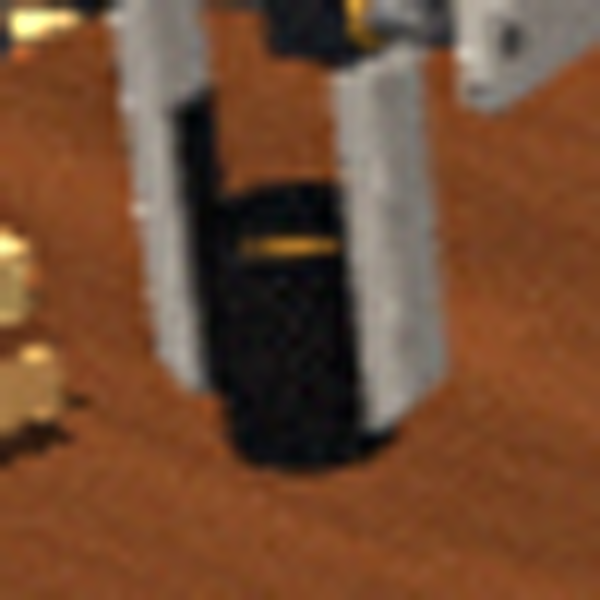

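>>> {"api": "step_arm", "payload": {"motion": [[[0.01,0.007,0.003,0,0,0],[0.015,0,0,0,0,0],[0.01,0,0,0,0,0],[0.005,0,0,0,0,0],[0.005,0,0,0,0,0],[0.005,0,0,0,0,0],[0,0,0,0,0,0],[0,0,0,0,0,0]]]}}

```text
time_s: 23.45
ee_pos: [0.4242, -0.2839, 0.1417]
eef_rot: [2.196, 1.57, -0.677]
force: [-0.0, 0.7, -0.9]
grip_width: 0.0437
```

```bash
python3 - <<'E'
from h import *
to(.4245,-.2832,.1336)
s=camera("scene")
cv2.imwrite("pics/a17.png",crop(s,252,165,35,9))
E
```

```text
t 23.45 tcp [ 424.2 -283.9  141.7] need tool mm [ 8.1 -0.6 -0.5]
```

View pics/a17.png

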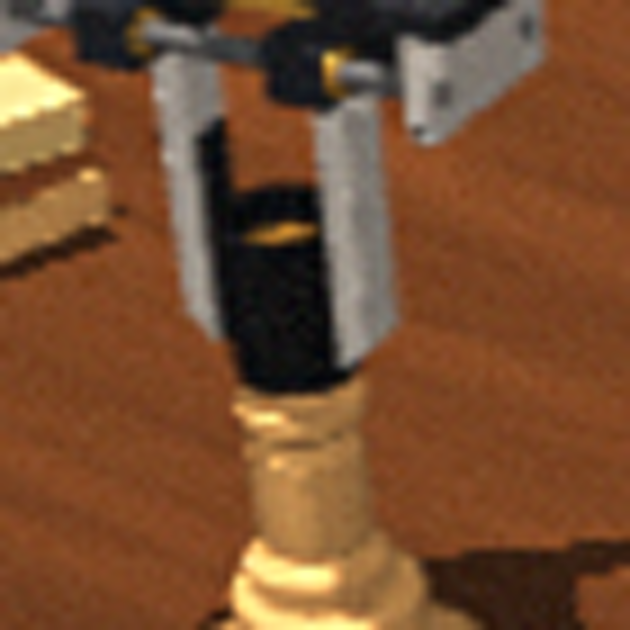

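>>> {"api": "step_arm", "payload": {"motion": [[[0.002,-0.0008,0,0,0,0],[0.002,0,0,0,0,0],[0.002,0,0,0,0,0],[0.002,0,0,0,0,0],[0.001,0,0,0,0,0],[0,0,0,0,0,0],[0,0,0,0,0,0]]]}}

```text
time_s: 24.38
ee_pos: [0.4241, -0.2832, 0.1336]
eef_rot: [2.327, 1.57, -0.546]
force: [-3.3, 3.0, 12.4]
grip_width: 0.0434
```

```bash
python3 - <<'E'
from h import *
to(.4245,-.2832,.1336)
s=camera("scene")
cv2.imwrite("pics/a18.png",crop(s,252,165,35,9))
E
```

```text
t 24.38 tcp [ 424.1 -283.2  133.6] need tool mm [-0.   0.1 -0.3]
```

View pics/a18.png

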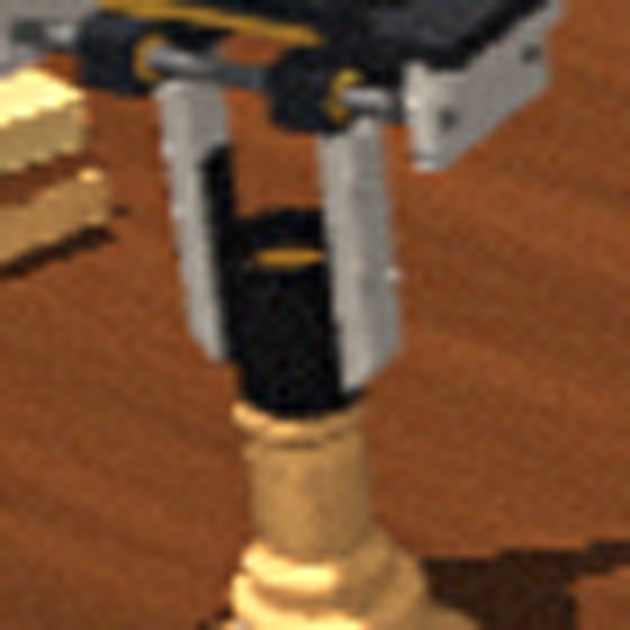

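Contact at 12 N, exactly at the expected height of 133.6 mm. Releasing and rising.

>>> {"api": "step_arm", "payload": {"motion": [[[0,0,0,0,0,0],[0,0,0,0,0,0],[0,0,0,0,0,0],[0,0,0,0,0,0],[-0.015,0,0,0,0,0],[-0.03,0,0,0,0,0],[-0.035,0,0,0,0,0],[-0.01,0,0,0,0,0],[0,0,0,0,0,0],[0,0,0,0,0,0]]], "fingers": 0.07}}

```text
time_s: 25.68
ee_pos: [0.4236, -0.2828, 0.2213]
eef_rot: [-0.932, 1.569, 2.479]
force: [0.0, -0.8, -0.7]
grip_width: 0.0699
```

```bash
python3 - <<'E'
from h import *
s=camera("scene")
cv2.imwrite("pics/a19.png",crop(s,252,165,45,7))
to(.6555,-.1703,.16);print(pose()[0]["qpos"])
E
```

```text
t 25.73 tcp [ 423.6 -282.8  221.3] need tool mm [  61.1  -46.8 -253.6]
[-6.60696442e-01  1.97573934e-01  1.61118688e+00 -9.74433093e-06
  1.33476541e+00  6.41326341e-01]
```

View pics/a19.png

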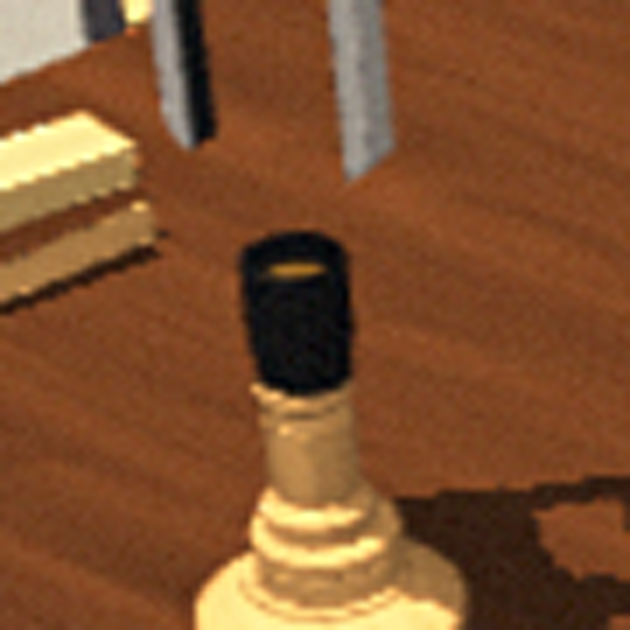

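Lamp 1 is stacked straight in the view: the holder sits on the column top at crop (303,385). Next is the short column. I'll translate over, then turn the jaws about 80° so the gripper body keeps clear of the glue bottle later.

>>> {"api": "step_arm", "payload": {"motion": [[[0,-0.005,-0.025,0,0,0],[0,-0.007,-0.04,0,0,0],[0,-0.007,-0.045,0,0,0],[0,-0.008,-0.045,0,0,0],[0,-0.008,-0.045,0,0,0],[0,-0.007,-0.035,0,0,0],[0,-0.005,-0.018,-10,0,0],[0,0,0,-10,0,0],[0,0,0,-10,0,0],[0,0,0,-10,0,0],[0,0,0,-10,0,0],[0,0,0,-10,0,0]]], "fingers": 0.085}}

```text
time_s: 27.22
ee_pos: [0.6551, -0.1705, 0.2211]
eef_rot: [-1.626, 1.569, 2.837]
force: [-0.5, -0.2, -0.4]
grip_width: 0.0852
```

>>> {"api": "step_arm", "payload": {"motion": [[[0.02,0,0,-10,0,0],[0.03,0,0,-10,0,0],[0.02,0,0,0,0,0],[0,0,0,0,0,0]]]}}

```text
time_s: 27.72
ee_pos: [0.6544, -0.1703, 0.1499]
eef_rot: [-1.972, 1.566, 2.835]
force: [-0.2, -0.7, 0.0]
grip_width: 0.0851
```

```bash
python3 - <<'E'
from h import *
to(.6555,-.1710,.005);o,R=pose();print(o["qpos"]);print(np.round(R,3))
s=camera("scene")
cv2.imwrite("pics/b1.png",crop(s,217,235,45,7))
E
```

```text
t 27.73 tcp [ 654.4 -170.3  149.9] need tool mm [144.9   1.6   1. ]
[-3.08710663e-01  6.31476288e-01  1.17208088e+00 -7.58051314e-06
  1.34236990e+00 -4.02732031e-01]
[[-0.004  0.996  0.094]
 [ 0.001  0.094 -0.996]
 [-1.    -0.004 -0.002]]
```

View pics/b1.png

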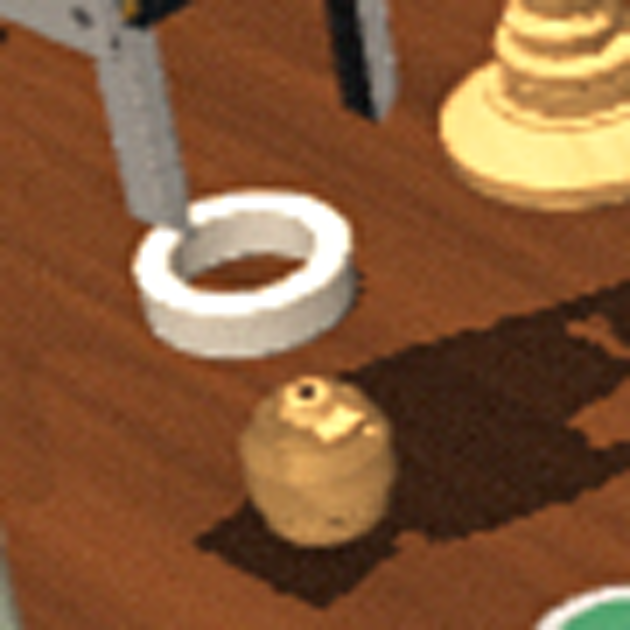

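```bash
python3 - <<'E'
from h import *
s=camera("scene");print(onz(s,215.4,245.4,.054))
to(.6560,-.1710,.005);print(np.round(pose()[1][:,0],4))
E
```

```text
[ 0.65543109 -0.17027057  0.054     ]
t 27.82 tcp [ 655.5 -170.6  152.8] need tool mm [147.8   0.5   0.4]
[ 0. -0. -1.]
```

>>> {"api": "step_arm", "payload": {"motion": [[[0.03,0.0015,0,0,0,0],[0.045,0,0,0,0,0],[0.04,0,0,0,0,0],[0.022,0,0,0,0,0],[0.01,0,0,0,0,0],[0,0,0,0,0,0],[0,0,0,0,0,0]]]}}

```text
time_s: 28.7
ee_pos: [0.6576, -0.1707, 0.0071]
eef_rot: [1.162, 1.569, -0.315]
force: [-0.0, 0.3, -0.2]
grip_width: 0.0851
```

>>> {"api": "step_arm", "payload": {"motion": [[[0,0,0,0,0,0],[0,0,0,0,0,0],[0,0,0,0,0,0],[0,0,0,0,0,0],[0,0,0,0,0,0],[0,0,0,0,0,0]]], "fingers": 0.04}}

```text
time_s: 29.45
ee_pos: [0.6569, -0.1705, 0.0056]
eef_rot: [1.287, 1.571, -0.189]
force: [-1.3, 0.6, 1.9]
grip_width: 0.0536
```

```bash
python3 - <<'E'
from h import *
to(.631,.1695,.12)
s=camera("scene")
cv2.imwrite("pics/b2.png",crop(s,217,235,45,7))
E
```

```text
t 29.45 tcp [ 656.9 -170.5    5.6] need tool mm [-114.4    6.2 -340.9]
```

View pics/b2.png

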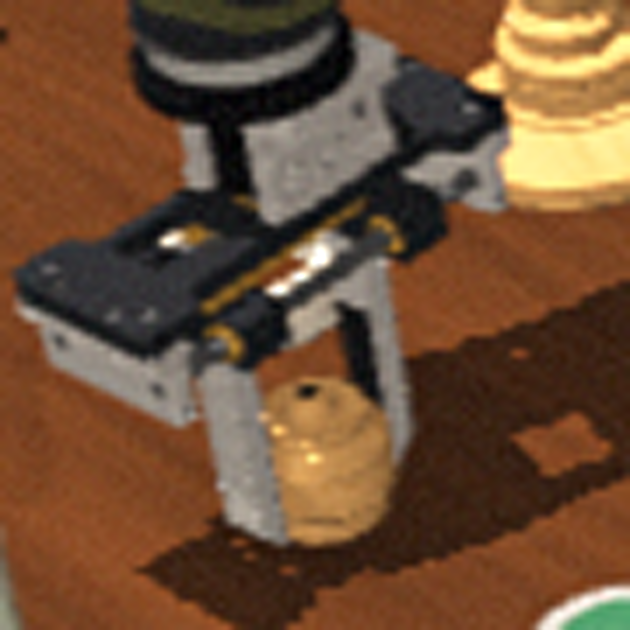

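>>> {"api": "step_arm", "payload": {"motion": [[[-0.015,0,0,0,0,0],[-0.035,0,-0.005,0,0,0],[-0.035,0,-0.02,0,0,0],[-0.015,0.001,-0.04,0,0,0],[0,0.001,-0.045,0,0,0],[0,0.001,-0.045,0,0,0],[0,0.001,-0.045,0,0,0],[0,0.001,-0.045,0,0,0],[0,0.001,-0.045,0,0,0],[0,0,-0.03,0,0,0],[0,0,-0.018,0,0,0],[0,0,0,0,0,0]]]}}

```text
time_s: 31.0
ee_pos: [0.6309, 0.1672, 0.1058]
eef_rot: [1.543, 1.57, 0.068]
force: [-0.2, 0.1, 0.2]
grip_width: 0.0533
```

>>> {"api": "step_arm", "payload": {"motion": [[[0.02,0,0,0,0,0],[0.015,0,0,0,0,0],[0,0,0,0,0,0],[0,0,0,0,0,0]]]}}

```text
time_s: 31.5
ee_pos: [0.6312, 0.1663, 0.0706]
eef_rot: [1.762, 1.571, 0.285]
force: [-0.5, 0.7, -1.3]
grip_width: 0.0533
```

```bash
python3 - <<'E'
from h import *
to(.631,.1697,.0336)
s=camera("scene")
cv2.imwrite("pics/b3.png",crop(s,322,295,45,7))
E
```

```text
t 31.5 tcp [631.2 166.3  70.6] need tool mm [37.   0.1 -3.4]
```

View pics/b3.png

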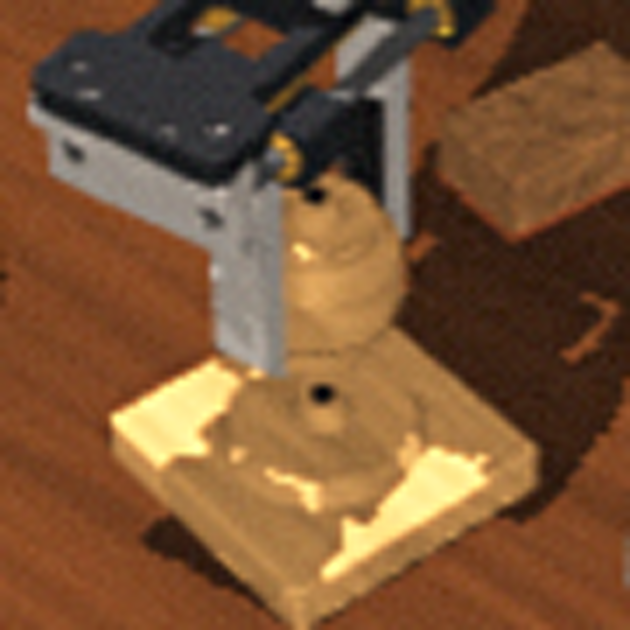

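```bash
python3 - <<'E'
from h import *
s=camera("scene");o,R=pose()
a=onz(s,277+316/7-.5,250+194/7-.5,.0706-.0056+.054);b=onz(s,277+322/7-.5,250+393/7-.5,.036)
print(a,b,R.T@(b-a)*1e3)
E
```

```text
[0.62853886 0.16656685 0.119     ] [0.62941667 0.1686244  0.036     ] [83.00102795  0.99514148 -1.96039208]
```

>>> {"api": "step_arm", "payload": {"motion": [[[0.012,0.0007,-0.0024,0,0,0],[0.012,0,0,0,0,0],[0.006,0,0,0,0,0],[0.004,0,0,0,0,0],[0.003,0,0,0,0,0],[0.001,0,0,0,0,0],[0,0,0,0,0,0],[0,0,0,0,0,0]]]}}

```text
time_s: 32.6
ee_pos: [0.6316, 0.1691, 0.0335]
eef_rot: [1.626, 1.57, 0.15]
force: [-5.1, -1.6, 7.8]
grip_width: 0.0535
```

```bash
python3 - <<'E'
from h import *
to(.631,.1697,.0336)
s=camera("scene")
cv2.imwrite("pics/b4.png",crop(s,322,295,45,7))
E
```

```text
t 32.6 tcp [631.6 169.1  33.5] need tool mm [-0.1 -0.5 -0.7]
```

View pics/b4.png

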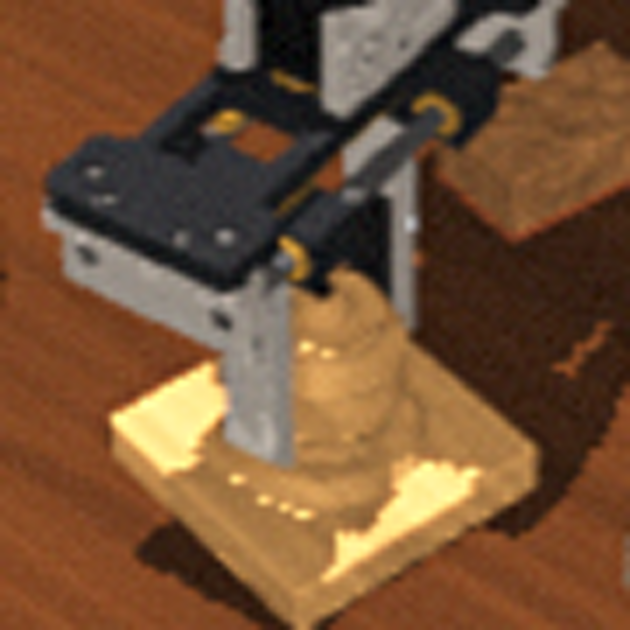

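Seated: z 33.5 against 33.6 expected, with 8 N contact. Releasing and rising above the bottle's height.

>>> {"api": "step_arm", "payload": {"motion": [[[0,0,0,0,0,0],[0,0,0,0,0,0],[0,0,0,0,0,0],[0,0,0,0,0,0],[-0.02,0,0,0,0,0],[-0.04,0,0,0,0,0],[-0.05,0,0,0,0,0],[-0.05,0,0,0,0,0],[-0.04,0,0,0,0,0],[-0.02,0,0,0,0,0],[0,0,0,0,0,0],[0,0,0,0,0,0]]], "fingers": 0.085}}

```text
time_s: 34.15
ee_pos: [0.6311, 0.169, 0.2518]
eef_rot: [-1.449, 1.57, -2.925]
force: [-0.3, 0.4, 0.5]
grip_width: 0.0856
```

```bash
python3 - <<'E'
from h import *
s=camera("scene")
cv2.imwrite("pics/b5.png",crop(s,322,285,45,7))
to(.527,.4195,.25)
E
```

```text
t 34.2 tcp [631.1 169.  251.4] need tool mm [   1.5  -80.  -259.2]
```

View pics/b5.png

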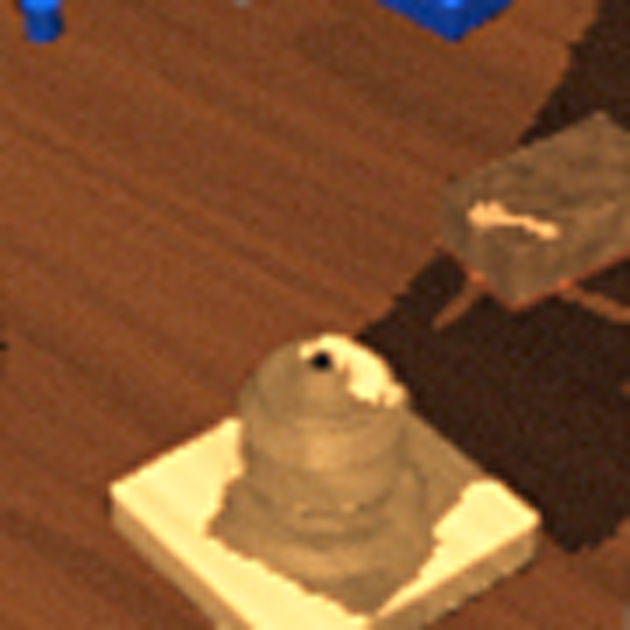

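The short column is upright on the boss. Moving to the small holder at (527,419.5).

>>> {"api": "step_arm", "payload": {"motion": [[[0,-0.008,-0.025,0,0,0],[0,-0.013,-0.04,0,0,0],[0,-0.014,-0.045,0,0,0],[0,-0.014,-0.045,0,0,0],[0,-0.013,-0.045,0,0,0],[0,-0.011,-0.035,0,0,0],[0,-0.007,-0.024,0,0,0],[0.04,0,0,0,0,0],[0.05,0,0,0,0,0],[0.04,0,0,0,0,0],[0.02,0,0,0,0,0],[0,0,0,0,0,0]]], "fingers": 0.075}}

```text
time_s: 35.7
ee_pos: [0.5274, 0.419, 0.1016]
eef_rot: [-1.052, 1.569, -2.529]
force: [0.5, -0.3, 0.4]
grip_width: 0.0749
```

>>> {"api": "step_arm", "payload": {"motion": [[[0,0,0,0,0,0],[0,0,0,0,0,0]]]}}

```text
time_s: 35.95
ee_pos: [0.528, 0.4198, 0.1041]
eef_rot: [2.089, 1.568, 0.613]
force: [0.2, -0.4, 0.6]
grip_width: 0.0751
```

```bash
python3 - <<'E'
from h import *
to(.5275,.4195,.010)
s=camera("scene");o,R=pose()
im=crop(s,445,325,45,7)
c=np.array([.5275,.4195,.0])
for z in(0,.044):
    q=(proj(s,c+[0,0,z])-[400-.5,280-.5])*7;print(q)
cv2.imwrite("pics/c1.png",im)
E
```

```text
t 35.95 tcp [528.  419.8 104.1] need tool mm [94.1 -0.7  0.3]
[[302.68729832 462.71507613]]
[[323.54467605 364.25162646]]
```

View pics/c1.png

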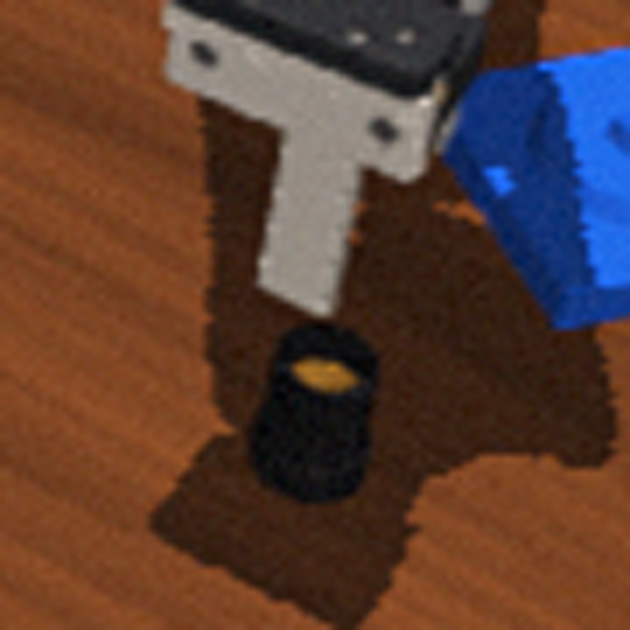

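>>> {"api": "step_arm", "payload": {"motion": [[[0.02,0,0,0,0,0],[0.03,0,0,0,0,0],[0.025,0,0,0,0,0],[0.015,0,0,0,0,0],[0.005,0,0,0,0,0],[0,0,0,0,0,0],[0,0,0,0,0,0]]]}}

```text
time_s: 36.88
ee_pos: [0.5278, 0.4197, 0.0084]
eef_rot: [2.088, 1.569, 0.611]
force: [-1.4, -0.2, 0.5]
grip_width: 0.075
```

>>> {"api": "step_arm", "payload": {"motion": [[[0,0,0,0,0,0],[0,0,0,0,0,0],[0,0,0,0,0,0],[0,0,0,0,0,0],[0,0,0,0,0,0],[0,0,0,0,0,0],[0,0,0,0,0,0],[0,0,0,0,0,0]]], "fingers": 0.02}}

```text
time_s: 37.88
ee_pos: [0.5275, 0.4194, 0.0075]
eef_rot: [2.091, 1.571, 0.614]
force: [0.5, 0.2, 0.8]
grip_width: 0.0339
```

```bash
python3 - <<'E'
from h import *
to(.631,.169,.25)
s=camera("scene")
cv2.imwrite("pics/c2.png",crop(s,445,325,45,7))
E
```

```text
t 37.88 tcp [527.5 419.4   7.5] need tool mm [-242.5   79.5  259. ]
```

View pics/c2.png

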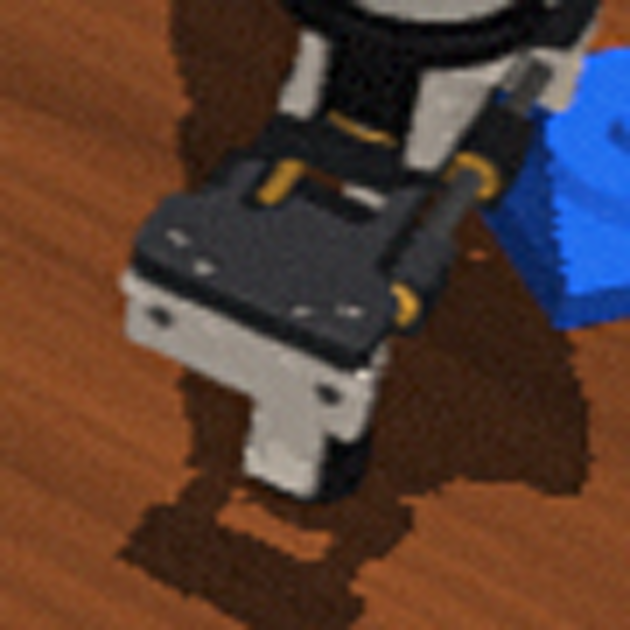

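The 33.9 mm width means the pads caught the flange slope (body 31, flange 36). Reopening, rising 8 mm and gripping again.

>>> {"api": "step_arm", "payload": {"motion": [[[0,0,0,0,0,0],[0,0,0,0,0,0],[-0.004,0,0,0,0,0],[-0.004,0,0,0,0,0],[0,0,0,0,0,0]]], "fingers": 0.05}}

```text
time_s: 38.55
ee_pos: [0.5276, 0.4196, 0.0161]
eef_rot: [2.142, 1.57, 0.666]
force: [0.6, 0.6, -0.6]
grip_width: 0.0503
```

>>> {"api": "step_arm", "payload": {"motion": [[[0,0,0,0,0,0],[0,0,0,0,0,0],[0,0,0,0,0,0],[0,0,0,0,0,0],[0,0,0,0,0,0]]], "fingers": 0.02}}

```text
time_s: 39.17
ee_pos: [0.5274, 0.4194, 0.0154]
eef_rot: [-0.919, 1.571, -2.395]
force: [0.3, -0.8, -0.8]
grip_width: 0.0304
```

```bash
python3 - <<'E'
from h import *
to(.631,.169,.25)
s=camera("scene");t=camera("top")
cv2.imwrite("pics/c3.png",np.hstack([crop(s,445,325,40,5),crop(t,176,221,40,5)]))
E
```

```text
t 39.17 tcp [527.4 419.4  15.4] need tool mm [-234.6   79.5  259. ]
```

View pics/c3.png

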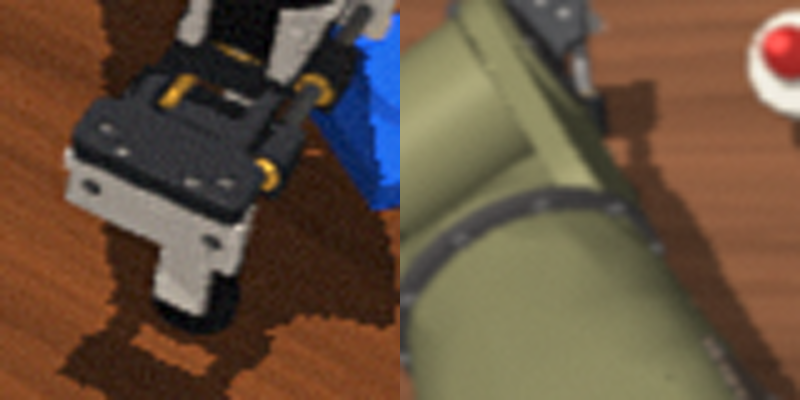

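>>> {"api": "step_arm", "payload": {"motion": [[[-0.02,0,0,0,0,0],[-0.04,0,0,0,0,0],[-0.05,0,0,0,0,0],[-0.05,0,0,0,0,0],[-0.045,0,0,0,0,0],[-0.03,0,0,0,0,0],[0,0.01,0.03,0,0,0],[0,0.014,0.045,0,0,0],[0,0.014,0.045,0,0,0],[0,0.014,0.045,0,0,0],[0,0.013,0.045,0,0,0],[0,0.009,0.03,0,0,0]]]}}

```text
time_s: 40.78
ee_pos: [0.6242, 0.1854, 0.2522]
eef_rot: [1.631, 1.569, 0.153]
force: [-0.4, 0.2, -1.3]
grip_width: 0.0304
```

>>> {"api": "step_arm", "payload": {"motion": [[[0,0.0055,0.019,0,0,0],[0.03,0,0,0,0,0],[0.04,0,0,0,0,0],[0.04,0,0,0,0,0],[0.02,0,0,0,0,0],[0,0,0,0,0,0],[0,0,0,0,0,0]]]}}

```text
time_s: 41.65
ee_pos: [0.6315, 0.1694, 0.1222]
eef_rot: [1.716, 1.569, 0.24]
force: [0.2, -0.6, -0.3]
grip_width: 0.0308
```

```bash
python3 - <<'E'
from h import *
to(.6315,.169,.0894)
s=camera("scene")
cv2.imwrite("pics/c4.png",crop(s,322,275,45,7))
t=camera("top")
cv2.imwrite("pics/c4t.png",crop(t,267,182,45,7))
E
```

```text
t 41.65 tcp [631.5 169.4 122.2] need tool mm [32.8 -0.1  0.4]
```

View pics/c4.png

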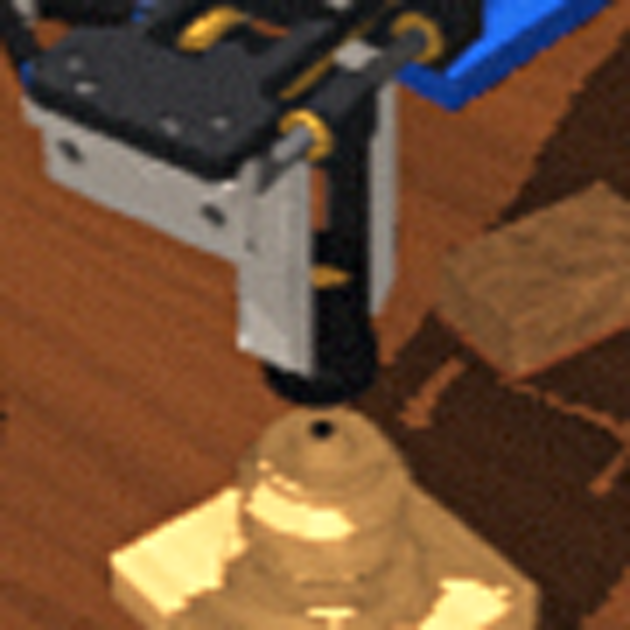

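```bash
python3 - <<'E'
from h import *
s=camera("scene");o,R=pose()
a=onz(s,277+319.5/7-.5,230+368.5/7-.5,o["ee_pos"][2]-.0154);b=onz(s,277+321/7-.5,230+429/7-.5,.082)
print(o["ee_pos"],a,b,R.T@(b-a)*1e3)
E
```

```text
[0.63139883 0.16924997 0.12182883] [0.62926254 0.16842542 0.10642883] [0.62986063 0.16921408 0.082     ] [24.43024699  0.6230262  -0.72275188]
```

Aligned within 1 mm. Small shift (0.5, -0.5 mm), then inserting.

>>> {"api": "step_arm", "payload": {"motion": [[[0.01,0.0005,-0.0005,0,0,0],[0.01,0,0,0,0,0],[0.004,0,0,0,0,0],[0.003,0,0,0,0,0],[0.003,0,0,0,0,0],[0.003,0,0,0,0,0],[0,0,0,0,0,0],[0,0,0,0,0,0]]]}}

```text
time_s: 42.8
ee_pos: [0.6317, 0.1696, 0.0892]
eef_rot: [1.663, 1.569, 0.186]
force: [-5.7, -1.1, 12.8]
grip_width: 0.0303
```

```bash
python3 - <<'E'
from h import *
to(.6315,.169,.0894)
s=camera("scene")
cv2.imwrite("pics/c5.png",crop(s,322,275,45,7))
E
```

```text
t 42.8 tcp [631.7 169.6  89.2] need tool mm [-0.2 -0.2  0.6]
```

View pics/c5.png

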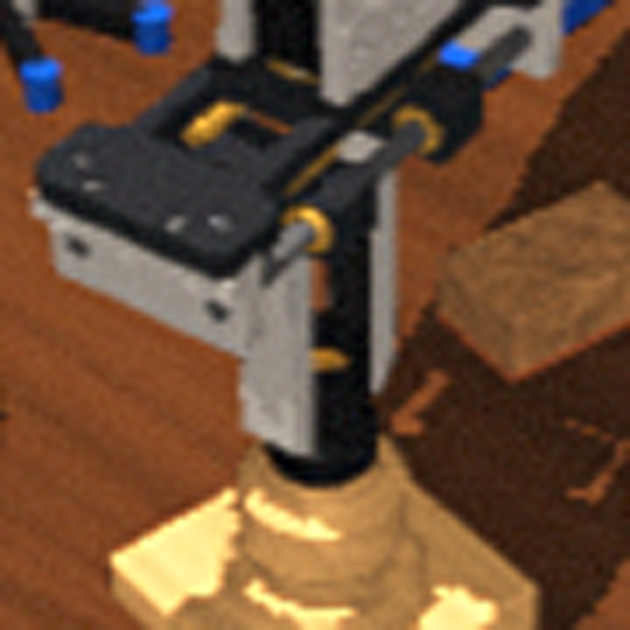

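Contact at 13 N, z 89.2 against 89.4 expected, so it is home. Releasing, rising and backing off toward the base for a clear top view.

>>> {"api": "step_arm", "payload": {"motion": [[[0,0,0,0,0,0],[0,0,0,0,0,0],[0,0,0,0,0,0],[0,0,0,0,0,0],[-0.02,0,0,0,0,0],[-0.04,0,0,0,0,0],[-0.05,0,0,0,0,0],[-0.05,0,0,0,0,0],[-0.02,0,0,0,0,0],[0,-0.03,0,0,0,0],[0,-0.04,0,0,0,0],[0,-0.04,0,0,0,0]]], "fingers": 0.07}}

```text
time_s: 44.35
ee_pos: [0.5206, 0.1591, 0.2689]
eef_rot: [1.719, 1.569, 0.242]
force: [0.1, 0.6, 0.7]
grip_width: 0.0703
```

>>> {"api": "step_arm", "payload": {"motion": [[[0,-0.04,0,0,0,0],[0,-0.04,0,0,0,0],[0,-0.04,0,0,0,0],[0,-0.03,0,0,0,0],[0,-0.02,0,0,0,0],[0,0,0,0,0,0],[0,0,0,0,0,0]]]}}

```text
time_s: 45.22
ee_pos: [0.3532, 0.1433, 0.2682]
eef_rot: [1.757, 1.57, 0.281]
force: [0.1, 0.7, 0.5]
grip_width: 0.0703
```

```bash
python3 - <<'E'
from h import *
s=camera("scene");t=camera("top")
cv2.imwrite("pics/d1.png",s["pixels"][:,:,::-1]);cv2.imwrite("pics/d2.png",t["pixels"][:,:,::-1])
cv2.imwrite("pics/d3.png",np.vstack([np.hstack([crop(s,254,185,35,5.7),crop(s,322,280,35,5.7)])]))
o=get_obs();print(o["time_s"],o["ee_pos"],o["force"])
# bystander shift
a=cv2.imread("pics/top0.png").astype(int);b=t["pixels"][:,:,::-1].astype(int)
a2=cv2.imread("pics/scene0.png").astype(int);b2=s["pixels"][:,:,::-1].astype(int)
for n,P,Q,u,v,r in(("tape",a,b,440,195,20),("tin",a,b,330,170,16),("glue",a,b,217,194,18),("tapeS",a2,b2,207,229,20),("tinS",a2,b2,262,287,17),("glueS",a2,b2,380,312,28)):
    f=lambda I:cv2.cvtColor(I[v-r:v+r,u-r:u+r].astype(np.uint8),cv2.COLOR_BGR2GRAY).astype(np.float64)
    print(n,np.round(cv2.phaseCorrelate(f(P),f(Q)),2))
E
```

```text
45.325 [0.35317709 0.14324836 0.26760901] [ 0.66680377  0.36874497 -0.25164747]Traceback (most recent call last):
  File "<stdin>", line 11, in <module>
    return _wrapfunc(a, 'round', decimals=decimals, out=out)
    return _wrapit(obj, method, *args, **kwds)
    conv = _array_converter(obj)
ValueError: setting an array element with a sequence. The requested array has an inhomogeneous shape after 1 dimensions. The detected shape was (2,) + inhomogeneous part.
```

View pics/d1.png

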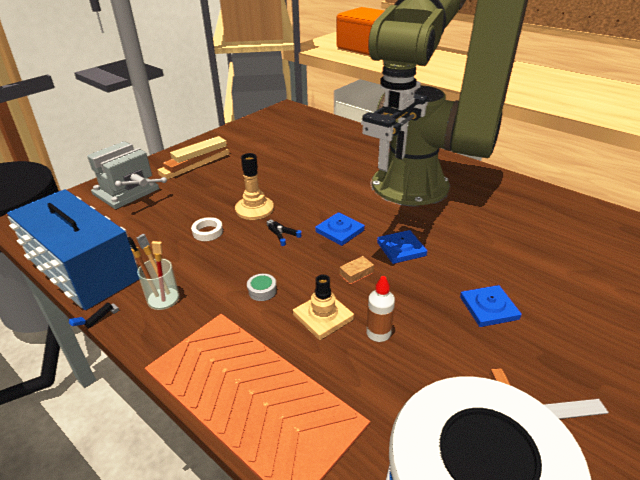

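View pics/d2.png

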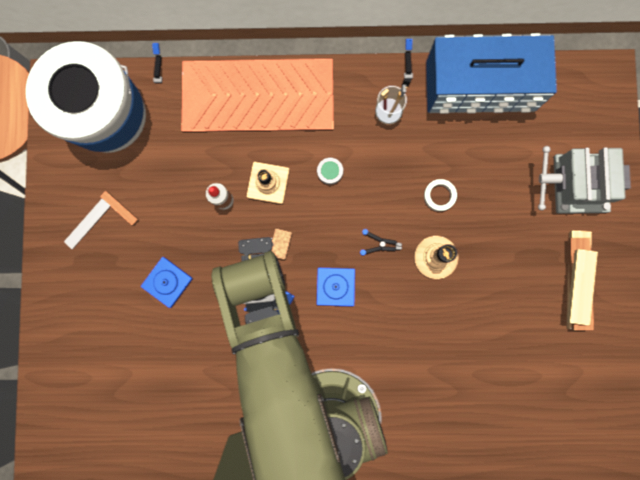

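View pics/d3.png

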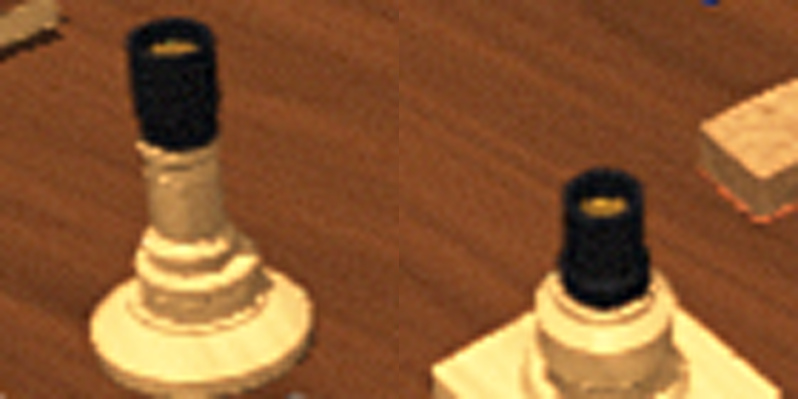

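Both pictures show two complete lamps, with tops at scene (249,158) and (322,280). As numeric checks, I'll compare rim positions with the foot axes and measure bystander shifts.

```bash
python3 - <<'E'
from h import *
s=camera("scene");t=camera("top")
for n,f,z in(("L1",(.4228,-.2836),.178),("L2",(.6295,.1695),.118)):
    print(n,"scene pred rim",proj(s,np.array([*f,z]))[0])
for n,f,z in(("L1",(.4248,-.2839),.178),("L2",(.632,.1692),.118)):
    print(n,"top pred rim",proj(t,np.array([*f,z]))[0])
cv2.imwrite("pics/d4.png",np.hstack([crop(t,440,255,20,9),crop(t,266,180,20,9)]))
a=cv2.imread("pics/top0.png");b=t["pixels"][:,:,::-1]
a2=cv2.imread("pics/scene0.png");b2=s["pixels"][:,:,::-1]
for n,P,Q,u,v,r in(("tape",a,b,440,195,20),("tin",a,b,330,170,16),("glue",a,b,217,194,18),("tapeS",a2,b2,207,229,20),("tinS",a2,b2,262,287,17),("glueS",a2,b2,380,312,26)):
    f=lambda I:np.ascontiguousarray(I[v-r:v+r,u-r:u+r])
    d=np.abs(f(P).astype(int)-f(Q)).max(2)
    print(n,"mean diff",d.mean().round(2),"share>40",(d>40).mean().round(4),cv2.phaseCorrelate(f(P)[...,1].astype(float),f(Q)[...,1].astype(float))[0])
E
```

```text
L1 scene pred rim [248.13896782 156.12701967]
L2 scene pred rim [322.39371885 278.38115233]
L1 top pred rim [448.00569142 252.53003359]
L2 top pred rim [262.82703591 174.90600221]
tape mean diff 1.34 share>40 0.0 (0.08266162474944494, -0.06122232050246623)
tin mean diff 1.55 share>40 0.0 (-0.01981807795383972, -0.01413385117782795)
glue mean diff 1.65 share>40 0.0 (-0.08834074833177041, 0.036977036157782806)
tapeS mean diff 10.03 share>40 0.0431 (0.0936255243762325, 0.06724112642241664)
tinS mean diff 4.48 share>40 0.0 (0.0022855745918022308, 0.05485692845768497)
glueS mean diff 4.44 share>40 0.0 (-0.05558817409911043, -0.013848057624677779)
```

View pics/d4.png

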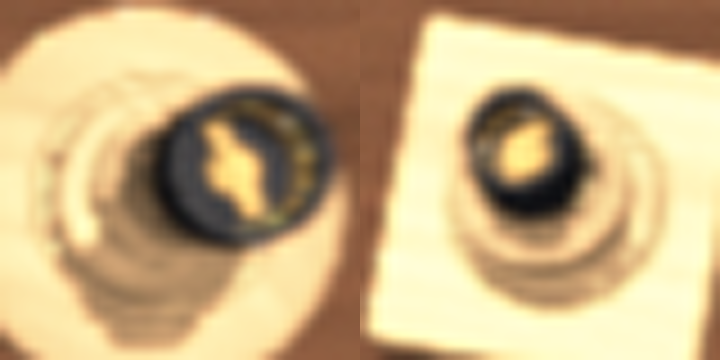

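Rims against the vertical above each foot:

| Lamp | Top measured | Top predicted | Scene measured | Scene predicted |
|---|---|---|---|---|
| 1 | (447.3,252.6) | (448.0,252.5) | (248.9,156.9) | (248.1,156.1) |
| 2 | (262.5,174.7) | (262.8,174.9) | (322.5,279.6) | (322.4,278.4) |

Both lamps are upright within about 2 mm, at full height, and the bystanders have shifted by less than 0.1 px. Handing in.

```bash
python3 - <<'E'
from station import ticket
print(ticket.hand_in())
E
```

```text
the job is handed in; nothing more can be done
None
```

Both lamps are together dry and handed in at about 45 s of the 144 s allowed. The round foot carries the disc, the tall column and the large holder; the wooden square foot carries the short column and the small holder.

- **Seating:** every part came down to within about 0.3 mm of its expected height, with only 7–13 N of contact force.
- **Upright:** in the last pictures both holder rims lie within about 2 mm of the vertical above their feet, in both views.
- **Bystanders:** the glue bottle, wax tin and tape roll shifted by less than 0.1 px in both cameras.

**Problems along the way:**
- The two cameras disagreed by 2–3 mm in places (more on one early reading of the short column). I used values between them and corrected against the gripper.
- The first grip on the small holder caught its flange (33.9 mm wide), so I gripped it again 8 mm higher at 30.4 mm.
- The tall column's grip read 40 mm rather than the 38 mm of its straight part, but it stayed upright and seated properly.

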